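# Load the lamp's power cell

### The arm

A 6-joint arm with a two-finger parallel gripper is mounted at the origin on the work surface. World frame = base frame: x ahead of the robot, y to its left, z up, the work surface at z = 0. Lengths are in m, angles in degrees, forces in N, time in s.
With the tool pointing down it reaches from about 0.35 to 0.875 m from the base axis. Payload 4.2 kg.
Tool frame: the origin (TCP) lies midway between the tips of the shut fingers; the grasp point (between the pads) lies 19 mm behind it; z points along the fingers, y is the direction in which the jaws open and shut (so a half turn about z gives the same grasp; the last joint's range is limited). The gripper opens to 87 mm and grips with 3 to 60 N. Pads are 19 mm wide; open, the fingers measure 117 mm over their backs; the gripper's body (75 mm by 190 mm) begins 51 mm behind the grasp point.
Start: joints at [-54.74, 22.042, 0.453, 0, -68.411, -14.817], TCP at [0.218, -0.586, 0.223] pointing down, gripper open.
Joint ranges: [-179.83, 179.83], [-69.29, 118.12], [-61.27, 80.66], [-181.25, 117.63], [-171.15, -9.14], [-177.46, 177.46]. Speed limits (degrees/s): [159.86, 159.86, 180, 180, 180, 180].

### API

Orientations are given as a 3x3 rotation matrix whose columns are the frame's x, y, z axes.
In Python, from station import sense, capture, calibration, finish_job gives the robot as it stands.
- The arm moves only by the tool carry_out, never from a script. Its argument "commands" is one flat list of numbers, 6 for each row, row after row: the shift along the tool's x, y, z in mm, then the turn, a rotation vector about the tool's x, y, z in rad. A call has 1 to 5 rows; each row shifts and turns the pose as measured when the row begins, along the tool's axes as they then stand; what a row does not reach is not made up. A row lasts 1/8 s, in which the tool goes at most 62.5 mm and 10.7 degrees, less where a joint would pass 70% of its speed; a pose out of reach is approached as far as the arm can. A call is refused whole if a number of a shift passes 62.5 or a number of a turn 0.188, either way. A call with a gripper value outside its range is refused whole. "grip" is the finger opening in mm, from 0 to 87, set as the call begins (left out, the last holds). The fingers move at their own pace and stop on an object; the grip force is fixed at half the most. Time passes only in rows, so rows that do not move let the fingers close. It gives the time, the measured TCP pose, the force and the opening at its end, in the units of the state.
- sense(): the state, without advancing time (a new reading comes with each control period).
- capture(name): name is "scene" or "side" or "wrist"; returns the picture (420x560x3 uint8, red, green, blue); there is no depth.
- calibration(name): a dict with "fx", "fy", "cx", "cy" (pixels), "rvec" (rotation vector, rad) and "tvec" (3), from world to camera coordinates, as OpenCV has them. Camera axes: x right, y down, z forward; pixel columns grow to the right and rows downward; lengths in m; the calibration is good to about 2 mm. A picture is of the moment at which its call begins: read the wrist's pose just before it. calibration takes no time and is no camera call; for the wrist camera it gives the pose at the moment of the call.
- finish_job(): hands the job in, once; it reports no verdict.
The state is a dict: "time_s": time; "joints": joint angles; "joint_velocities": joint speeds; "effort": joint torques, N m; "tcp_pos": TCP position; "ee_rot": TCP orientation; "wrist_force": force on the tool from outside, world axes, zero at the start; "moment": the same for the moment, N m; "gripper_width": opening from 0.0 (shut) to 1.0 (fully open).
Only numpy, scipy, OpenCV 4.12 (cv2) and the standard library are available. Lean on these libraries where they do the work, as an engineer would, in place of code of your own. Each camera call takes 0.05 s, during which the arm holds its last target.

### The job

Get the microscope lamp's white power pack running: take the charged green cell out of the dock and load it in the pack's sloping cradle, button end at the upper brass contact. Push its flat end in under the clear hood against the coil spring first, then drop the button end in so that the cell lies fully home. Then, with the cell in, flip the red-tipped switch lever beside the cradle all the way over towards the raised end of the cradle, let go, and leave the orange cell and the other things on the bench as they are.

Things in the scene. Friction and masses are not known exactly. Their poses are not given: they have to be found in the camera images.
- cell: charged cell to load: a green cylinder 32 mm in diameter and 123 mm long over all (120 mm body with a white band, plus a steel button 10 mm wide and 3 mm long at one end; the other end is flat steel), about 0.22 kg. Origin on its axis, midway along the 123 mm; +x runs along its axis to the button end (button tip at x = +61.5 mm, flat end at x = -61.5 mm). Lies level on the dock.
- cell_button (a point): tip of the green cell's button, on its axis; axes as the cell's
- old_cell: spent cell, same form and size and frame as the green one but orange; lies beside it on the dock; must stay there
- dock: grey charging dock, 150 (x) by 190 mm (y), base plate 10 mm thick, fixed. Origin: centre of its underside. Two cells lie along its x, buttons to +x, at y = -45 and +45 mm (either colour in either place), axes 42 mm above the bench, on black V saddles at x = -53..-37 and +37..+53 mm; between x = -35 and +35 mm fingers can reach beside and below a cell, down to the plate.
- pack: white lamp power pack, a wedge 92 mm wide and about 165 mm long, top sloping at 25 degrees, low end to the right as seen from the robot; bears the cradle, and at its +y side, towards the robot, a 35 mm high console (75 mm wide) with the switch. Origin: centre of the wedge's underside; +x points up the slope (roughly to the robot's left), z up. Fixed.
- cradle_seat (a point): where the middle of a seated cell lies, 92 mm above the bench. +x runs along the cell, up the slope to the brass contact; +z is square to the slope (leans 25 degrees downhill). In this frame the cell's underside is at z = -16 mm, on V saddles at x = -74..-44 and +41..+56 mm, 40 mm wide, tops at z = -3; between them the deck is at z = -33 mm, free for fingers. Flat end seats at x = -61.5.
- cradle_hood (a point): middle of the hood roof's lower edge at its mouth, at x = -46, z = +29 mm in cradle_seat's frame (same axes). From here the clear roof (4 mm thick) reaches 46 mm to -x; black side cheeks have inner faces 22 mm to each side. A cell parallel to the slope cannot pass both hood and contact wall: the flat end goes in with the button end about 14 degrees above the slope, and that end is lowered after.
- cradle_contact (a point): centre of the brass contact's face at the cradle's upper end, which the button tip touches when home: 61.5 mm up the slope from cradle_seat, same axes. The contact's wall is 8.5 mm thick and 44 mm wide; its top is 5 mm above this point (along z), so the button end must come down inside it.
- spring (a joint): travel of the coil spring's steel end disc (18 mm in diameter, on the cell's axis; free face at x = -54.5 mm of cradle_seat), m: 0 free, 0.007 with a cell seated, stop at 0.018; 800 N/m, no preload. It pushes a released cell up the slope
- switch (a joint): angle of the switch lever, rad: about 0 off (leaning 0.5 rad towards the pack's -x, downhill), 1.0 on (leaning 0.5 rad to the pack's +x); light friction (about 0.06 N m), stays where it is left. Its pivot lies in the pack's frame at x 0, y +85 mm, z 57 mm, axis along y
- switch_tip (a point): centre of the 26 mm red ball at the end of the switch lever, 60 mm from the pivot; z 110 mm above the bench at either end of the swing
- dropper: amber dropper bottle, 32 mm in diameter, 70 mm tall, standing between dock and pack; origin at its underside; leave alone
- petri: petri dish, 88 mm wide, 15 mm high, behind; origin at its underside; leave alone
- pen: red pen, 140 mm long, lying near the robot; leave alone

How it is judged:
By the outcome, as a careful person would: the job done as asked, in the order asked, and still so for the second after the job is handed in, with the robot touching nothing.
It also fails if it takes over 48 s, if anything falls off the work surface, if the arm or the gripper's body presses on something with over 40 N, if the wrist force passes 120 N, or if a joint passes its speed limit or range.

## Working session

There is one attempt and no reset: what is moved stays moved. The work goes in short steps, Python scripts to look and compute and a tool call to move; the robot and the scene stay as the last step left them, time stands still between calls to the robot, and variables do not carry over. Pictures are saved under pics/ and viewed, and the job is handed in when it is done.

Besides the shell and the picture viewer there is one more tool, called as a command line: name --argument value ..., lists and objects as JSON in quotes. carry_out: Moves the arm, as the interface text tells. Its arguments: {"type":"object","properties":{"commands":{"type":"array"},"grip":{"type":"number"}},"required":["commands"]}

```bash
ls; mkdir -p pics; python3 - <<'E'
from station import *
import cv2
s=sense(); print(s['time_s'],s['tcp_pos'],s['gripper_width'],s['wrist_force']); print(s['ee_rot'])
for n in ['scene','side','wrist']:
    c=calibration(n); print(n,c)
    im=capture(n); cv2.imwrite(f'pics/{n}0.png',im[:,:,::-1])
E
```

```text
pics
0.0 [ 0.21809163 -0.58506296  0.22144408] 0.9962498047078713 [-0.17872894 -0.51823561  0.31739361]
[[-9.37078515e-01 -3.49117593e-01 -8.73433855e-04]
 [-3.49118667e-01  9.37076338e-01  2.02308946e-03]
 [ 1.12178078e-04  2.20072573e-03 -9.99997572e-01]]
scene {'fx': 483.8680134691988, 'fy': 483.8680134691988, 'cx': 281.5115454151251, 'cy': 211.46328066561887, 'rvec': array([ 2.27427575,  0.96189512, -0.36343005]), 'tvec': array([-0.43556138, -0.21232427,  1.43234948])}
side {'fx': 524.5881538792993, 'fy': 524.5881538792993, 'cx': 288.88287673687466, 'cy': 205.23788085735686, 'rvec': array([ 0.47713357, -2.58944467,  1.42389009]), 'tvec': array([0.54448368, 0.14991149, 1.15408485])}
wrist {'fx': 338.14262727892935, 'fy': 338.14262727892935, 'cx': 276.4712909796388, 'cy': 211.4515268233624, 'rvec': array([-1.69251479, -2.43408521, -0.34291851]), 'tvec': array([ 0.62393653, -0.0330889 ,  0.38981893])}
```

View pics/scene0.png

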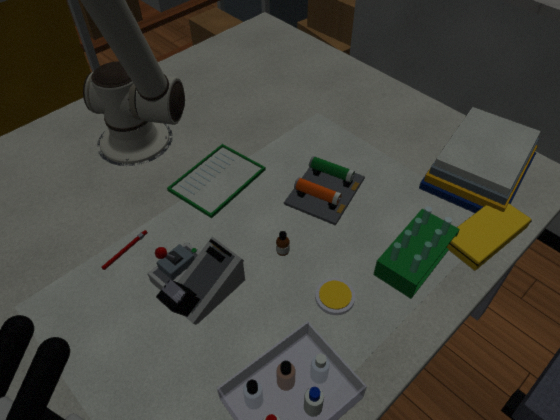

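View pics/side0.png

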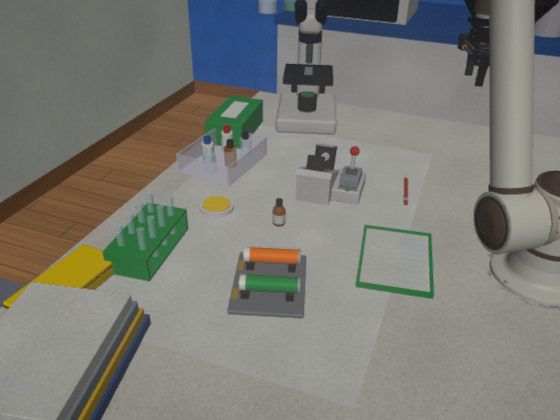

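View pics/wrist0.png

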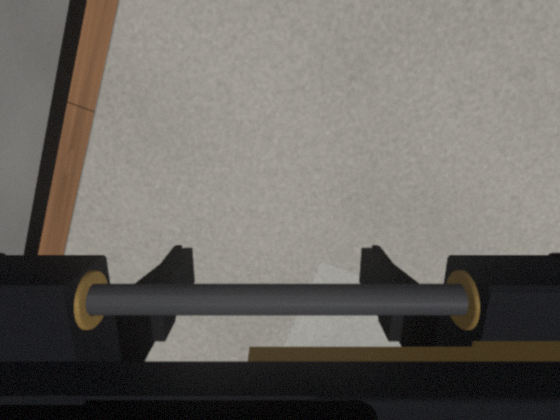

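Scene view: dock near (325,190) with the green cell at (331,168) and the orange at (318,190); pack at (200,280); red switch ball at (161,253). Side view: green cell at (270,284), pack at (318,180), ball at (354,151). Next I enlarge crops to read pixels.

```bash
python3 - <<'E'
import cv2
a=cv2.imread('pics/scene0.png'); b=cv2.imread('pics/side0.png')
def crop(im,x0,y0,w,h,k,name):
    c=cv2.resize(im[y0:y0+h,x0:x0+w],None,fx=k,fy=k,interpolation=cv2.INTER_CUBIC)
    for i in range(0,w,10):
        cv2.line(c,(i*k,0),(i*k,6 if i%50 else 14),(0,255,255),1)
    for i in range(0,h,10):
        cv2.line(c,(0,i*k),(6,i*k),(0,255,255),1)
    for i in range(0,w,20): cv2.putText(c,str(x0+i),(i*k,22),0,.35,(0,255,255),1)
    for i in range(0,h,20): cv2.putText(c,str(y0+i),(8,i*k+4),0,.35,(0,255,255),1)
    cv2.imwrite('pics/'+name,c)
crop(a,140,230,115,95,7,'c_scene_pack.png')
crop(a,280,145,90,80,7,'c_scene_dock.png')
crop(b,290,140,90,75,8,'c_side_pack.png')
crop(b,225,240,90,80,7,'c_side_dock.png')
E
```

```text
(no output)
```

View pics/c_scene_pack.png

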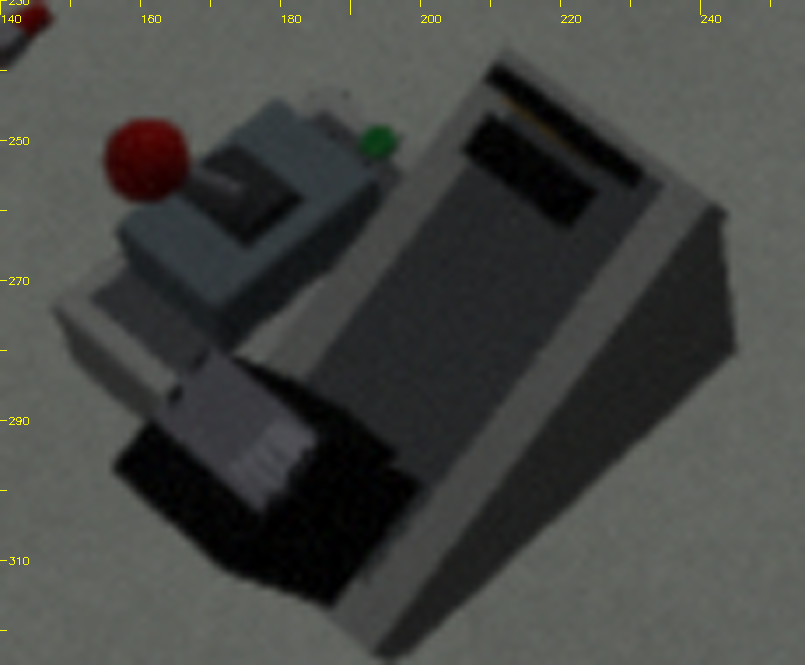

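View pics/c_scene_dock.png

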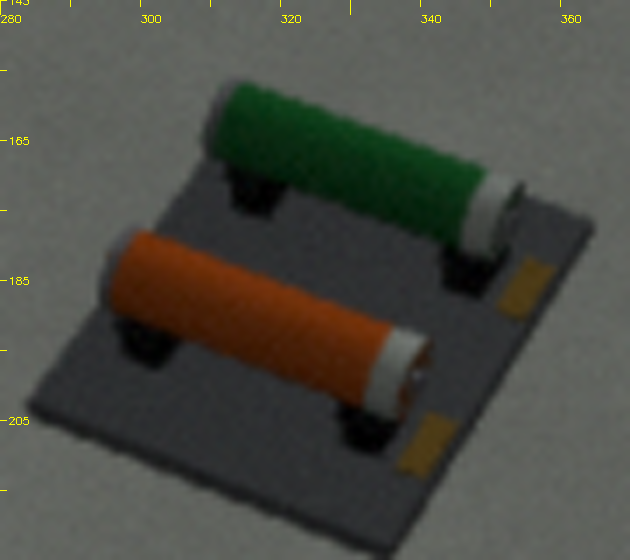

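View pics/c_side_pack.png

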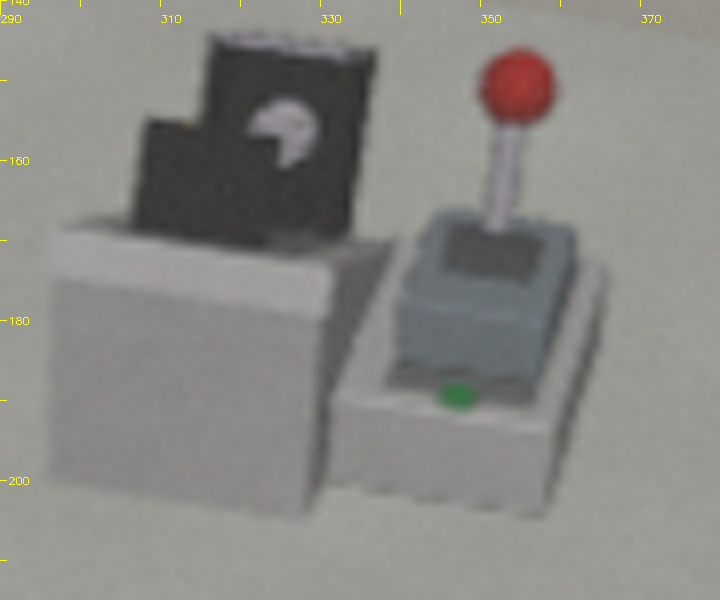

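View pics/c_side_dock.png

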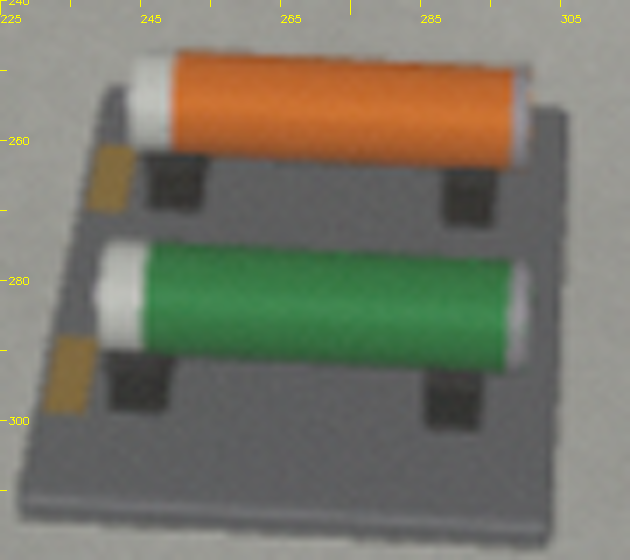

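```bash
cat > h.py <<'E'
import numpy as np, cv2
from scipy.optimize import least_squares
from scipy.spatial.transform import Rotation as R
def KRt(c):
    K=np.array([[c['fx'],0,c['cx']],[0,c['fy'],c['cy']],[0,0,1.]]); return K,cv2.Rodrigues(np.array(c['rvec'],float))[0],np.array(c['tvec'],float).ravel()
def P(c):
    K,r,t=KRt(c); return K@np.c_[r,t]
def proj(c,X):
    h=(P(c)@np.c_[np.atleast_2d(X),np.ones(len(np.atleast_2d(X)))].T).T; return h[:,:2]/h[:,2:]
def tri(c1,u1,c2,u2):
    h=cv2.triangulatePoints(P(c1),P(c2),np.array(u1,float).reshape(2,1),np.array(u2,float).reshape(2,1)); X=(h[:3]/h[3]).ravel()
    return X, np.r_[proj(c1,X)[0]-u1,proj(c2,X)[0]-u2]
def ray(c,u):
    K,r,t=KRt(c); d=r.T@np.linalg.solve(K,[u[0],u[1],1.]); return -r.T@t,d
def onz(c,u,z):
    o,d=ray(c,u); return o+d*(z-o[2])/d[2]
E
python3 - <<'E'
from station import calibration
from h import *
np.set_printoptions(precision=4,suppress=True)
cs,cd=calibration('scene'),calibration('side')
f=lambda x0,y0,k:(lambda X,Y:np.array([x0+(X+.5)/k-.5,y0+(Y+.5)/k-.5]))
sp=f(140,230,7);sd=f(280,145,7);dp=f(290,140,8);dd=f(225,240,7)
for n,a,b in [('ball',sp(147,160),dp(518,86)),('P1 -y hi top',sp(725,208),dp(50,282)),('P2 -y hi bot',sp(735,350),dp(48,470)),('P3 +y hi top',sp(505,48),dp(325,318)),
 ('wallL',sp(640,180),dp(145,118)),
 ('dock c1 bot low(-x,-?)',sd(385,555),dd(20,517)),]:
    print(n,*tri(cs,a,cd,b))
# dock plate top corners z=.01 : scene right (595,225), left (30,403), bottom(392,550)
for n,c,u in [('s right',cs,sd(593,225)),('s left',cs,sd(32,403)),('s bot',cs,sd(392,548)),('d BL',cd,dd(22,497)),('d BR',cd,dd(548,525)),('d TR',cd,dd(567,108)),('d TL',cd,dd(110,88))]:
    print(n,onz(c,u,.01))
# cell ends axis approx z .042
for n,c,u in [('s g flat',cs,sd(222,118)),('s g but',cs,sd(500,218)),('d g flat',cd,dd(522,315)),('d g but',cd,dd(110,295)),('s o flat',cs,sd(118,267)),('s o but',cs,sd(412,375)),('d o flat',cd,dd(523,115)),('d o but',cd,dd(140,100))]:
    print(n,onz(c,u,.042))
for n in ['scene','side','wrist']:
    K,r,t=KRt(calibration(n)); print(n,-r.T@t, (r.T)[:,2])
E
```

```text
ball [ 0.4756 -0.2113  0.1107] [-0.2388 -0.1489 -0.1725  0.0843]
P1 -y hi top [ 0.5935 -0.0833  0.0775] [ 0.0832  0.0369  0.0629 -0.0201]
P2 -y hi bot [ 0.5947 -0.088   0.0032] [-0.4317 -0.1835 -0.332   0.0991]
P3 +y hi top [ 0.502  -0.0932  0.0803] [ 1.4819  0.7829  1.1806 -0.4814]
wallL [ 0.5824 -0.1153  0.1203] [-4.1307 -2.0086 -3.0455  1.0362]
dock c1 bot low(-x,-?) [ 0.6046  0.2605 -0.0959] [ 9.3607  2.2224  9.7934 -1.4788]
s right [0.5792 0.3584 0.01  ]
s left [0.4933 0.1387 0.01  ]
s bot [0.6327 0.1823 0.01  ]
d BL [0.5744 0.3619 0.01  ]
d BR [0.4346 0.3185 0.01  ]
d TR [0.4894 0.1396 0.01  ]
d TL [0.6289 0.1844 0.01  ]
s g flat [0.4596 0.2738 0.042 ]
s g but [0.5699 0.3092 0.042 ]
d g flat [0.459  0.2736 0.042 ]
d g but [0.5709 0.3089 0.042 ]
s o flat [0.4877 0.1887 0.042 ]
s o but [0.5997 0.2262 0.042 ]
d o flat [0.4889 0.1871 0.042 ]
d o but [0.5999 0.2237 0.042 ]
scene [ 1.0921 -0.4404  0.9486] [-0.4705  0.4474 -0.7606]
side [0.2201 1.0301 0.7357] [ 0.2786 -0.7949 -0.539 ]
wrist [ 0.147  -0.6118  0.3829] [ 0.2572  0.0973 -0.9614]
```

carry_out --commands '[-43, 36, -10, 0, 0, 0, -43, 36, -10, 0, 0, 0, -43, 36, -10, 0, 0, 0, -43, 36, -10, 0, 0, 0, -43, 36, -10, 0, 0, 0]'

```text
time_s: 0.78
tcp_pos: [0.3586, -0.3371, 0.2694]
ee_rot: [[-0.94, -0.342, -0.005], [-0.342, 0.94, 0.006], [0.002, 0.008, -1.0]]
wrist_force: [0.8, 0.0, -0.1]
gripper_width: 1.001
```

```bash
cat >> h.py <<'E'
def plan(T,pos,lean_yaw):
    """print tool-frame shift (mm) and rotvec from current pose T(sense) to target pos, R"""
    s=T; r=np.array(s['ee_rot']); d=r.T@(np.array(pos)-s['tcp_pos'])*1000
    w=R.from_matrix(r.T@lean_yaw).as_rotvec()
    n=max(np.linalg.norm(d)/58,np.linalg.norm(w)/.18)
    print('shift',d.round(1),'rot',w.round(4),'rows>=',round(n,2)); return d,w
def show(s): print('t',round(s['time_s'],2),'tcp',np.round(s['tcp_pos'],4),'F',np.round(s['wrist_force'],1),'g',round(s['gripper_width']*87,1),'j',np.round(s['joints'],1))
E
python3 - <<'E'
from station import *; from h import *
s=sense();show(s);print(s['ee_rot'].round(4))
plan(s,[.43,-.215,.30],s['ee_rot'])
E
```

```text
t 0.78 tcp [ 0.3586 -0.3371  0.2694] F [ 0.8  0.  -0.1] g 87.1 j [-24.4   7.3 -12.7  -0.2 -70.4 -45.5]
[[-0.9398 -0.3416 -0.0049]
 [-0.3417  0.9398  0.0065]
 [ 0.0024  0.0077 -1.    ]]
shift [-108.8   90.6  -30.1] rot [0. 0. 0.] rows>= 2.5
```

carry_out --commands '[-40, 33, -11, 0, 0, 0, -40, 33, -11, 0, 0, 0, -29, 25, -8, 0, 0, 0, 0, 0, 0, 0, 0, 0]'

```text
time_s: 1.27
tcp_pos: [0.4328, -0.2071, 0.3013]
ee_rot: [[-0.938, -0.347, -0.003], [-0.347, 0.938, 0.007], [0.001, 0.008, -1.0]]
wrist_force: [0.4, 0.0, 0.2]
gripper_width: 0.998
```

```bash
python3 - <<'E'
from station import *; from h import *
import pickle
s=sense();show(s);c=calibration('wrist');im=capture('wrist')[:,:,::-1]
cv2.imwrite('pics/w1.png',im);pickle.dump(c,open('w1.pkl','wb'))
cv2.imwrite('pics/w1b.png',cv2.resize(im[0:300,80:480],None,fx=2,fy=2,interpolation=cv2.INTER_CUBIC))
E
```

```text
t 1.27 tcp [ 0.4328 -0.2071  0.3013] F [0.4 0.  0.2] g 86.8 j [ -6.4   4.9 -10.8  -0.4 -74.5 -63.2]
```

View pics/w1.png

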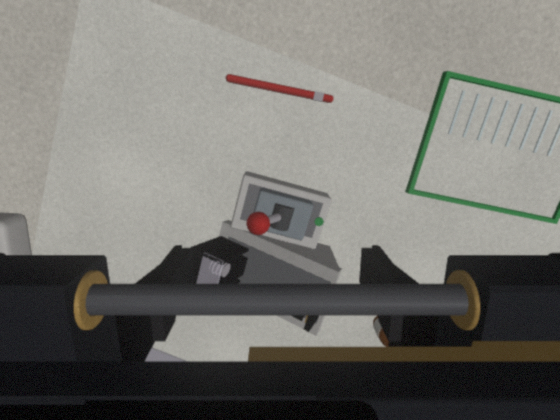

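The wrist view shows the pack under the gripper bar (ball at (258,223)); image up is tool +x, so I move further along tool −x.

carry_out --commands '[-57, 0, 0, 0, 0, 0, -57, 0, 0, 0, 0, 0, -57, 0, 0, 0, 0, 0, -10, 0, 0, 0, 0, 0]'

```text
time_s: 1.82
tcp_pos: [0.603, -0.1482, 0.2985]
ee_rot: [[-0.941, -0.339, -0.008], [-0.339, 0.941, 0.007], [0.005, 0.009, -1.0]]
wrist_force: [-1.1, -0.5, 0.2]
gripper_width: 0.998
```

```bash
python3 - <<'E'
from station import *; from h import *
import pickle
s=sense();show(s);c=calibration('wrist');im=capture('wrist')[:,:,::-1]
cv2.imwrite('pics/w2.png',im);pickle.dump(c,open('w2.pkl','wb'))
E
```

```text
t 1.82 tcp [ 0.603  -0.1482  0.2985] F [-1.1 -0.5  0.2] g 86.9 j [  0.9  19.7   7.9  -0.4 -78.7 -71. ]
```

View pics/w2.png

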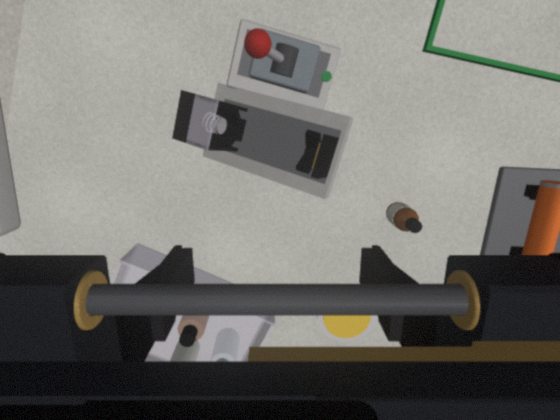

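The whole pack shows now: ball at (258,43), hood at (200,120), contact at (318,155). Enlarging it.

```bash
cat >> h.py <<'E'
def crop(im,x0,y0,w,h,k,name):
    c=cv2.resize(im[y0:y0+h,x0:x0+w],None,fx=k,fy=k,interpolation=cv2.INTER_CUBIC)
    for i in range(0,w,10): cv2.line(c,(i*k,0),(i*k,6),(0,0,255),1)
    for i in range(0,h,10): cv2.line(c,(0,i*k),(6,i*k),(0,0,255),1)
    for i in range(0,w,20): cv2.putText(c,str(x0+i),(i*k,18),0,.4,(0,0,255),1)
    for i in range(0,h,20): cv2.putText(c,str(y0+i),(8,i*k+4),0,.4,(0,0,255),1)
    cv2.imwrite('pics/'+name,c)
E
python3 - <<'E'
from h import *
im=cv2.imread('pics/w2.png'); crop(im,165,80,195,125,4,'w2a.png'); crop(im,220,10,130,100,6,'w2b.png')
E
```

```text
(no output)
```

View pics/w2a.png

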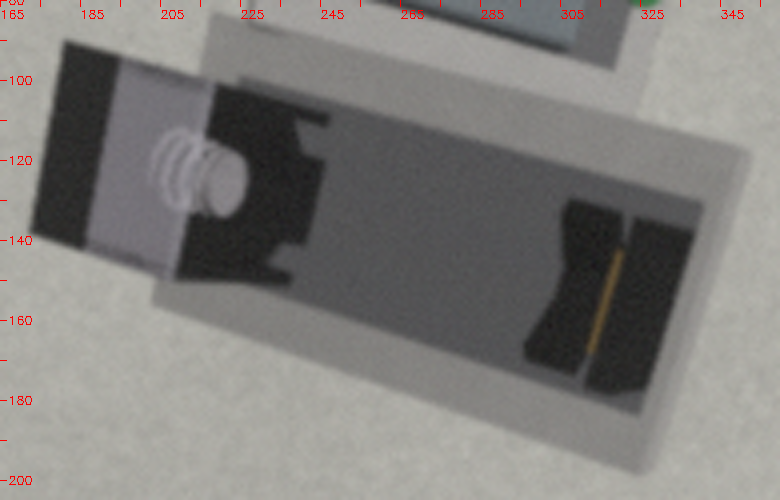

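View pics/w2b.png

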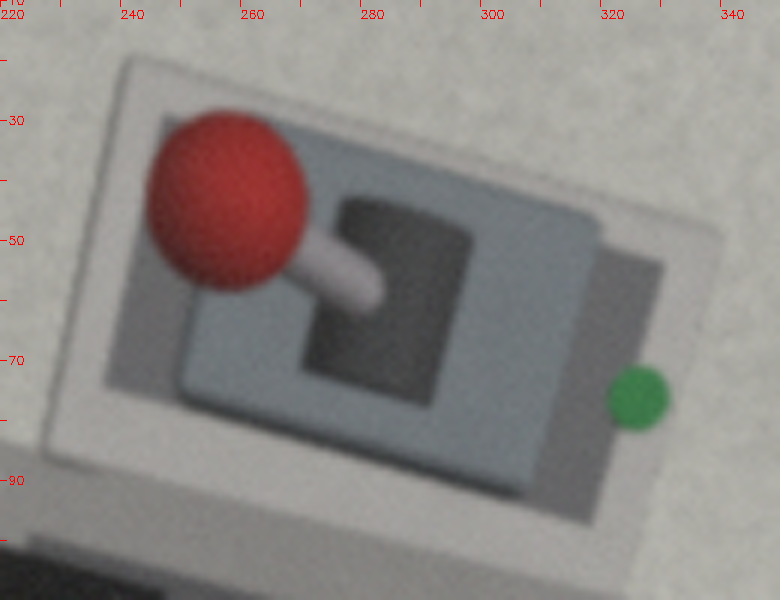

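```bash
cat > fit.py <<'E'
from h import *
import pickle
from station import calibration
np.set_printoptions(precision=4,suppress=True)
cw=pickle.load(open('w2.pkl','rb'));cs,cd=calibration('scene'),calibration('side')
f=lambda x0,y0,k:(lambda X,Y:np.array([x0+(X+.5)/k-.5,y0+(Y+.5)/k-.5]))
wa=f(165,80,4);wb=f(220,10,6);sp=f(140,230,7);dp=f(290,140,8)
c,s=np.cos(np.radians(25)),np.sin(np.radians(25))
def seatR(): return np.array([[c,0,-s],[0,1,0],[s,0,c]])
obs=[('ball',cw,wb(227,200),'p',(-28.8,85,109.7)),
('ballS',cs,sp(147,160),'p',(-28.8,85,109.7)),('ballD',cd,dp(518,86),'p',(-28.8,85,109.7)),
('sad1',cw,wa(568,198),'s',(41,20,-3)),('sad2',cw,wa(622,212),'s',(56,20,-3)),('sad3',cw,wa(525,350),'s',(41,-20,-3)),('sad4',cw,wa(578,373),'s',(56,-20,-3)),
('wall1',cw,wa(635,215),'s',(61.5,22,5)),('wall2',cw,wa(585,388),'s',(61.5,-22,5)),
('disc',cw,wa(224,180),'s',(-54.5,0,0)),
('hood',cw,wa(195,182),'s',(-46,0,33)),
]
def world(p,kind,X):
    x,y,yaw,sx=p; X=np.array(X,float)/1000
    if kind=='s': X=seatR()@X+[sx,0,.092]
    a=R.from_euler('z',yaw).as_matrix(); return a@X+[x,y,0]
wt={'ballS':.5,'ballD':.5}
def res(p): return np.concatenate([(proj(cc,world(p,k,X))[0]-u)*wt.get(n,1) for n,cc,u,k,X in obs])
if __name__=='__main__':
    r=least_squares(res,[.556,-.17,np.radians(96),0.],loss='soft_l1')
    p=r.x; print(p,np.degrees(p[2]))
    for (n,cc,u,k,X) in obs: print(n,(proj(cc,world(p,k,X))[0]-u).round(2))
    print('seat',world(p,'s',(0,0,0)),'ball',world(p,'p',(-28.8,85,109.7)))
    np.save('pack.npy',p)
    # draw model
    im=cv2.imread('pics/w2.png');k=3;im=cv2.resize(im[0:220,150:380],None,fx=k,fy=k,interpolation=cv2.INTER_CUBIC)
    def poly(kind,pts,col=(0,255,0)):
        uv=np.array([proj(cw,world(p,kind,X))[0] for X in pts]); q=((uv-[150,0]+.5)*k-.5).round().astype(int); cv2.polylines(im,[q.reshape(-1,1,2)],True,col,1)
    def box(kind,x0,x1,y,z): poly(kind,[(x0,-y,z),(x1,-y,z),(x1,y,z),(x0,y,z)])
    box('s',41,56,20,-3);box('s',61.5,70,22,5);box('s',-92,-46,22,33);box('s',-74,-44,20,-3)
    box('p',-82.5,82.5,46,0)
    poly('p',[(-40,47.5,35),(40,47.5,35),(40,122.5,35),(-40,122.5,35)])
    poly('s',[(-61.5,-16,0),(58.5,-16,0),(58.5,16,0),(-61.5,16,0)],(255,255,0))
    cv2.imwrite('pics/fit.png',im)
E
python3 fit.py
```

```text
[ 0.5567 -0.1756  1.6555  0.0003] 94.85512975797336
ball [ 0.1  -0.27]
ballS [-0.49 -0.15]
ballD [0.2  0.46]
sad1 [-0.11  0.75]
sad2 [-0.    1.07]
sad3 [-0.06  0.66]
sad4 [-0.26 -0.83]
wall1 [ 0.23 -0.8 ]
wall2 [-0.08 -0.77]
disc [2.46 1.  ]
hood [-0.94 -0.29]
seat [ 0.5567 -0.1753  0.092 ] ball [ 0.4745 -0.2115  0.1097]
```

View pics/fit.png

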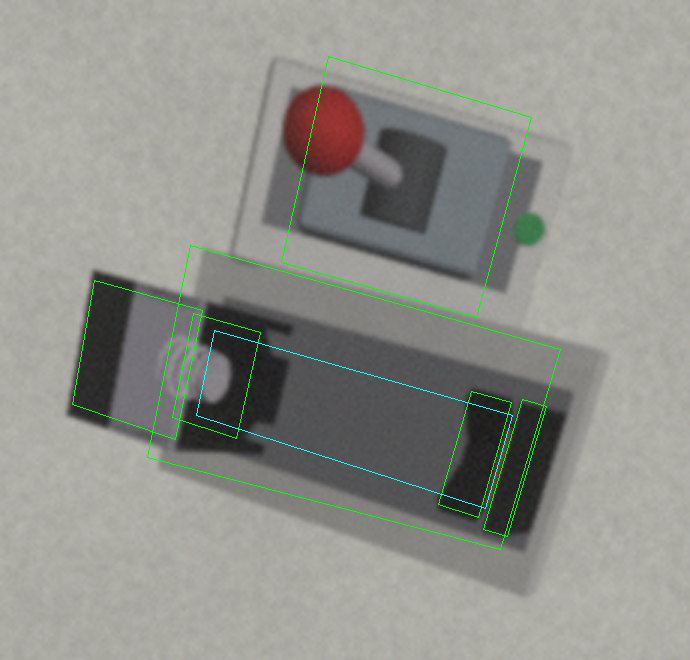

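carry_out --commands '[-21, 54, 4, 0, 0, 0, -21, 54, 4, 0, 0, 0, -21, 54, 4, 0, 0, 0, -21, 54, 4, 0, 0, 0, -21, 54, 4, 0, 0, 0]'

```text
time_s: 2.5
tcp_pos: [0.6074, 0.1363, 0.28]
ee_rot: [[-0.946, -0.323, -0.011], [-0.323, 0.947, 0.005], [0.009, 0.008, -1.0]]
wrist_force: [1.2, -0.3, 0.0]
gripper_width: 1.002
```

```bash
python3 - <<'E'
from station import *; from h import *
s=sense();show(s)
plan(s,[.615,.32,.26],s['ee_rot'])
E
```

```text
t 2.5 tcp [0.6074 0.1363 0.28  ] F [ 1.2 -0.3  0. ] g 87.2 j [ 27.2  20.3   6.2  -0.6 -76.4 -98.3]
shift [-66.6 171.2  20.9] rot [0. 0. 0.] rows>= 3.19
```

carry_out --commands '[-19, 49, 6, 0, 0, 0, -19, 49, 6, 0, 0, 0, -19, 49, 6, 0, 0, 0, -8, 20, 2, 0, 0, 0]'

```text
time_s: 3.0
tcp_pos: [0.6127, 0.3152, 0.2613]
ee_rot: [[-0.948, -0.319, -0.012], [-0.319, 0.948, 0.004], [0.01, 0.008, -1.0]]
wrist_force: [-0.6, -0.9, 0.0]
gripper_width: 0.999
```

```bash
python3 - <<'E'
from station import *; from h import *
import pickle
s=sense();show(s);c=calibration('wrist');im=capture('wrist')[:,:,::-1]
cv2.imwrite('pics/w3.png',im);pickle.dump(c,open('w3.pkl','wb'))
E
```

```text
t 3.0 tcp [0.6127 0.3152 0.2613] F [-0.6 -0.9  0. ] g 86.9 j [  40.3   27.6   15.    -0.6  -77.8 -111.6]
```

View pics/w3.png

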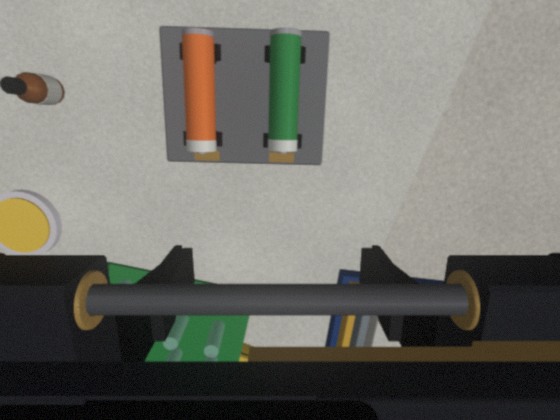

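The wrist view shows the dock square on: green cell running from (286,31) to (283,151), orange from (199,31) to (201,151).

```bash
python3 - <<'E'
from h import *
im=cv2.imread('pics/w3.png'); crop(im,155,20,185,150,4,'w3a.png')
E
```

```text
(no output)
```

View pics/w3a.png

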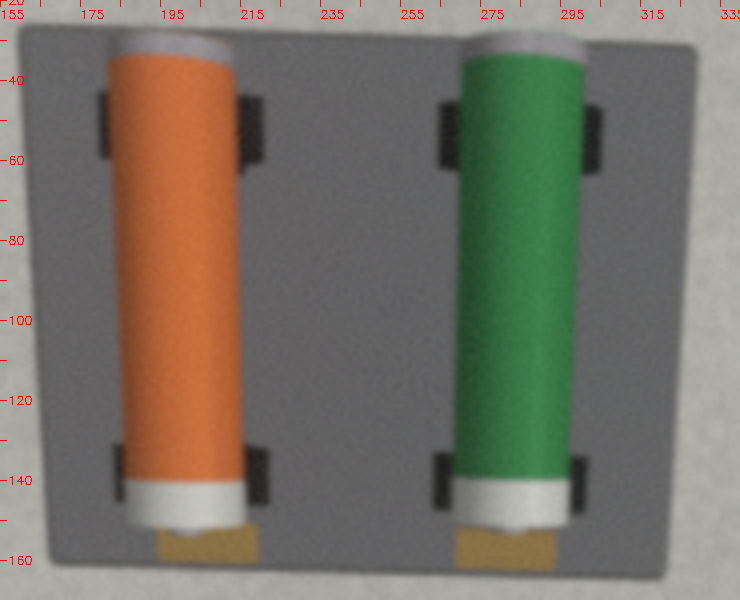

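```bash
python3 - <<'E'
from h import *
import pickle
np.set_printoptions(precision=4,suppress=True)
c=pickle.load(open('w3.pkl','rb'))
g=lambda X,Y:np.array([155+(X+.5)/4-.5,20+(Y+.5)/4-.5])
obs=[(g(20,25),(-75,-95)),(g(697,45),(-75,95)),(g(50,563),(75,-95)),(g(662,578),(75,95))]
def w(p,X,z): return R.from_euler('z',p[2]).as_matrix()@np.array([X[0]/1e3,X[1]/1e3,z])+[p[0],p[1],0]
r=least_squares(lambda p:np.concatenate([proj(c,w(p,X,.01))[0]-u for u,X in obs]),[.53,.25,.3])
p=r.x;print('dock',p,np.degrees(p[2]),r.fun.round(2))
print('pred cell',w(p,(0,45),.042))
a=onz(c,g(523.5,62),.042);b=onz(c,g(512.5,478),.042);d=b-a;print('axis pts',a,b,np.degrees(np.arctan2(d[1],d[0])))
e1=onz(c,g(525,31),.058);e2=onz(c,g(512,526),.058);print('ends',e1,e2,'len',np.linalg.norm(e2-e1),'mid',(e1+e2)/2)
a=onz(c,g(172,62),.042);b=onz(c,g(186,480),.042);d=b-a;print('orange',a,b,np.degrees(np.arctan2(d[1],d[0])))
E
```

```text
dock [0.5329 0.251  0.2967] 16.997914064849766 [-1.91 -1.26  1.49 -0.77 -1.25  1.31  1.76  1.61]
pred cell [0.5197 0.2941 0.042 ]
axis pts [0.4608 0.2758 0.042 ] [0.5604 0.3068 0.042 ] 17.27657268660376
ends [0.4577 0.2746 0.058 ] [0.5715 0.31   0.058 ] len 0.11923984512261628 mid [0.5146 0.2923 0.058 ]
orange [0.4895 0.1908 0.042 ] [0.5895 0.2216 0.042 ] 17.116836246479927
```

```bash
cat >> h.py <<'E'
ps=np.radians(17.25)
Rdock=np.array([[-np.cos(ps),-np.sin(ps),0],[-np.sin(ps),np.cos(ps),0],[0,0,-1.]])
E
python3 - <<'E'
from station import *; from h import *
s=sense(); plan(s,[.5198,.2939,.10],Rdock)
E
```

```text
shift [ 94.    6.9 162. ] rot [ 0.0079 -0.0097  0.0242] rows>= 3.23
```

carry_out --commands '[29, 2, 50, 0.003, -0.004, 0.01, 29, 2, 50, 0.003, -0.004, 0.01, 29, 2, 50, 0.002, -0.002, 0.004, 0, 0, 0, 0, 0, 0]'

```text
time_s: 3.55
tcp_pos: [0.5252, 0.2873, 0.1089]
ee_rot: [[-0.957, -0.29, 0.001], [-0.29, 0.957, -0.002], [-0.001, -0.002, -1.0]]
wrist_force: [-0.1, -0.3, 1.1]
gripper_width: 1.0
```

```bash
python3 - <<'E'
from station import *; from h import *
s=sense(); show(s); plan(s,[.5198,.2939,.023],Rdock)
E
```

```text
t 3.55 tcp [0.5252 0.2873 0.1089] F [-0.1 -0.3  1.1] g 87.0 j [ 4.420e+01  2.530e+01 -1.210e+01  1.000e-01 -5.260e+01 -1.175e+02]
shift [ 3.3  8.1 85.9] rot [-0.002   0.0007 -0.0073] rows>= 1.49
```

carry_out --commands '[3, 8, 35, 0, 0, -0.007, 0, 0, 35, 0, 0, 0, 0, 0, 10, 0, 0, 0, 0, 0, 0, 0, 0, 0]'

```text
time_s: 4.05
tcp_pos: [0.5271, 0.2927, 0.0347]
ee_rot: [[-0.956, -0.293, 0.013], [-0.293, 0.956, 0.005], [-0.014, 0.001, -1.0]]
wrist_force: [-0.7, 1.3, -1.0]
gripper_width: 0.997
```

```bash
python3 - <<'E'
from station import *; from h import *
s=sense(); show(s); plan(s,[.5198,.2939,.023],Rdock)
im=capture('side')[:,:,::-1]; crop(im,200,200,130,130,5,'side1.png')
im=capture('wrist')[:,:,::-1]; cv2.imwrite('pics/w4.png',im)
E
```

```text
t 4.05 tcp [0.5271 0.2927 0.0347] F [-0.7  1.3 -1. ] g 86.8 j [  44.6   30.5  -16.2    0.4  -42.6 -117.9]
shift [ 6.8  3.3 11.6] rot [ 0.0013  0.0137 -0.0037] rows>= 0.24
```

View pics/side1.png

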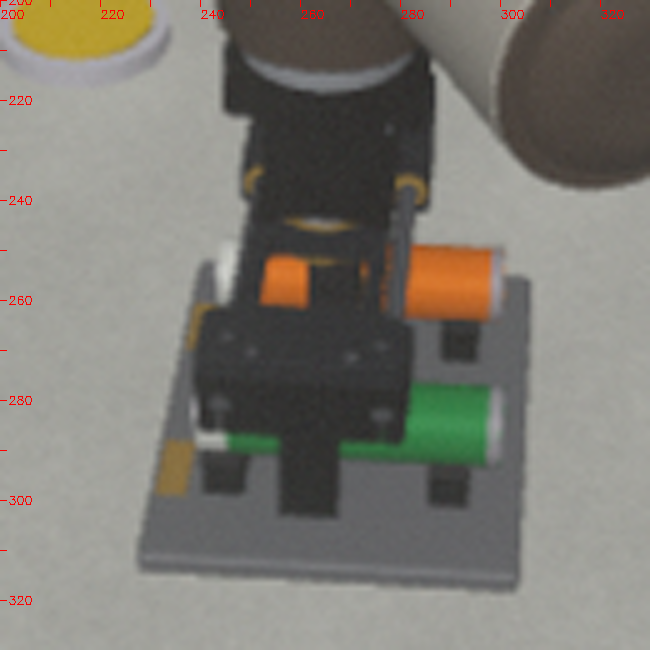

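View pics/w4.png

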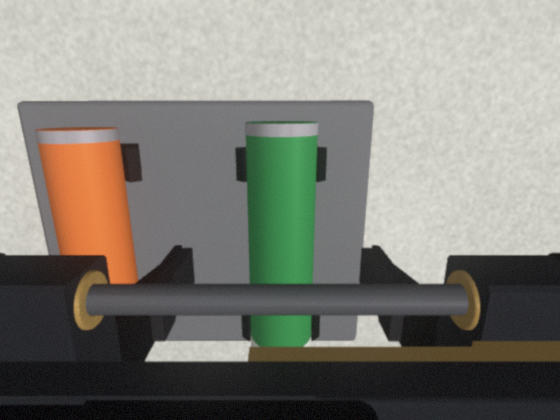

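Fingers straddle the green cell cleanly; the cell is central between the jaws (wrist column ~282). Finish the descent and close.

carry_out --commands '[7, 3, 12, 0.001, 0.014, -0.004, 1, 0, 2, 0, 0, 0, 0, 0, 0, 0, 0, 0]'

```text
time_s: 4.53
tcp_pos: [0.5195, 0.295, 0.023]
ee_rot: [[-0.955, -0.298, 0.003], [-0.298, 0.955, 0.004], [-0.004, 0.003, -1.0]]
wrist_force: [-0.5, -0.2, -0.1]
gripper_width: 1.001
```

```bash
python3 - <<'E'
from station import *; from h import *
s=sense(); show(s); plan(s,[.5198,.2939,.023],Rdock)
E
```

```text
t 4.53 tcp [0.5195 0.295  0.023 ] F [-0.5 -0.2 -0.1] g 87.1 j [ 4.510e+01  3.120e+01 -1.690e+01 -1.000e-01 -4.160e+01 -1.177e+02]
shift [ 0.1 -1.1 -0. ] rot [0.003  0.0043 0.0012] rows>= 0.03
```

carry_out --commands '[0, -1, 0, 0, 0.003, 0, 0, 0, 0, 0, 0, 0, 0, 0, 0, 0, 0, 0, 0, 0, 0, 0, 0, 0]' --grip 20

```text
time_s: 5.03
tcp_pos: [0.5201, 0.2943, 0.0234]
ee_rot: [[-0.955, -0.298, 0.001], [-0.298, 0.955, 0.004], [-0.002, 0.003, -1.0]]
wrist_force: [1.8, -0.3, 0.4]
gripper_width: 0.63
```

```bash
python3 - <<'E'
from station import *; from h import *
s=sense(); show(s); plan(s,[.5198,.2939,.023],Rdock)
E
```

```text
t 5.03 tcp [0.5201 0.2943 0.0234] F [ 1.8 -0.3  0.4] g 54.8 j [  45.    31.2  -16.7   -0.2  -41.8 -117.5]
shift [ 0.4 -0.3  0.4] rot [0.0033 0.0019 0.0015] rows>= 0.02
```

Fingers still closing (54.8 mm).

carry_out --commands '[0, 0, 0, 0, 0, 0, 0, 0, 0, 0, 0, 0, 0, 0, 0, 0, 0, 0, 0, 0, 0, 0, 0, 0]' --grip 20

```text
time_s: 5.52
tcp_pos: [0.5204, 0.2931, 0.0235]
ee_rot: [[-0.955, -0.298, 0.001], [-0.298, 0.955, 0.002], [-0.001, 0.002, -1.0]]
wrist_force: [-0.1, -0.3, -1.6]
gripper_width: 0.356
```

```bash
python3 - <<'E'
from station import *; from h import *
s=sense(); show(s); plan(s,[.5198,.2939,.023],Rdock)
E
```

```text
t 5.53 tcp [0.5204 0.2931 0.0235] F [-0.1 -0.3 -1.6] g 31.0 j [ 4.490e+01  3.120e+01 -1.680e+01 -1.000e-01 -4.190e+01 -1.175e+02]
shift [0.3 0.9 0.5] rot [0.0019 0.0013 0.0014] rows>= 0.02
```

carry_out --commands '[0, 0, 0, 0, 0, 0, 0, 0, -20, 0, 0, 0, 0, 0, -50, 0, 0, 0, 0, 0, -50, 0, 0, 0, 0, 0, -40, 0, 0, 0]' --grip 20

```text
time_s: 6.15
tcp_pos: [0.5165, 0.292, 0.1808]
ee_rot: [[-0.955, -0.296, -0.012], [-0.296, 0.955, -0.004], [0.013, -0.001, -1.0]]
wrist_force: [-0.1, 0.9, -2.0]
gripper_width: 0.356
```

```bash
python3 - <<'E'
from station import *; from h import *
import pickle
s=sense(); show(s); c=calibration('wrist');im=capture('wrist')[:,:,::-1];pickle.dump((c,s),open('w5.pkl','wb'))
cv2.imwrite('pics/w5.png',im);crop(im,180,90,200,140,4,'w5a.png')
im=capture('side')[:,:,::-1]; cv2.imwrite('pics/side2.png',im)
E
```

```text
t 6.15 tcp [0.5165 0.292  0.1808] F [-0.1  0.9 -2. ] g 31.0 j [  44.9   21.2   -7.    -0.3  -62.5 -117.5]
```

View pics/w5.png

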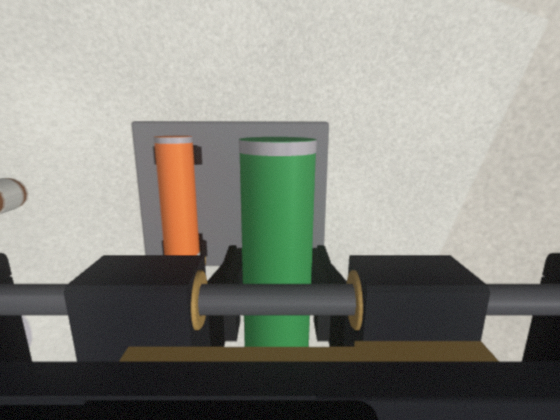

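View pics/side2.png

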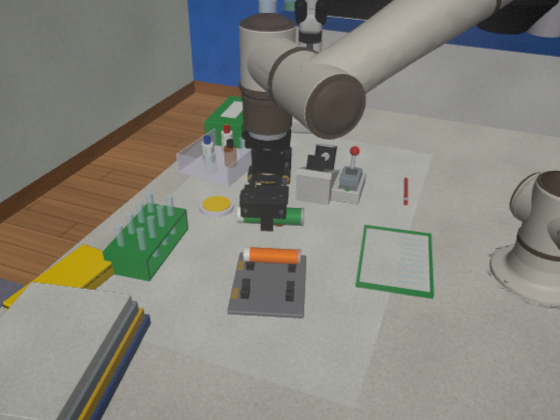

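Cell is held; orange untouched. Flat-end top edge at (278,138) in the wrist view. Compute the cell pose in the tool and plan the way to the pack.

```bash
cat >> h.py <<'E'
def packp(): 
    p=np.load('pack.npy'); return p
def seat_frame():
    x,y,yaw,sx=packp(); c,s=np.cos(np.radians(25)),np.sin(np.radians(25))
    A=R.from_euler('z',yaw).as_matrix(); S=A@np.array([[c,0,-s],[0,1,0],[s,0,c]])
    return S, A@np.array([sx,0,.092])+[x,y,0]
CELL=np.array([4.3,0,-18.5])/1000   # cell origin in tool
def tool_for(xf,zf,th,yf=0.):
    """flat end centre at (xf,yf,zf) mm in seat frame, button end raised th deg -> tcp pos, R"""
    S,o=seat_frame(); q=np.radians(th)
    C=np.array([[np.cos(q),0,-np.sin(q)],[0,1,0],[np.sin(q),0,np.cos(q)]])   # cell axes in seat
    cen=np.array([xf,yf,zf])/1000+C@np.array([.0615,0,0])
    Rc=S@C; Rt=Rc@np.diag([-1,1,-1.]); return o+S@cen-Rt@CELL, Rt
def cellstate(s):
    S,o=seat_frame(); Rt=np.array(s['ee_rot']); cen=np.array(s['tcp_pos'])+Rt@CELL
    Rc=S.T@Rt@np.diag([-1,1,-1.]); f=S.T@(cen-o)+Rc@np.array([-.0615,0,0]); b=S.T@(cen-o)+Rc@np.array([.0615,0,0])
    print('flat end',(f*1000).round(1),'button',(b*1000).round(1),'tilt',np.degrees(np.arctan2(Rc[2,0],Rc[0,0])).round(2),'yaw',np.degrees(np.arctan2(Rc[1,0],Rc[0,0])).round(2),'roll',np.degrees(Rc[2,1]).round(2),'F_seat',(S.T@s['wrist_force']).round(1))
E
python3 - <<'E'
from station import *; from h import *
import pickle
c,s=pickle.load(open('w5.pkl','rb'))
o,d=ray(c,(277.8,138)); Rt=np.array(s['ee_rot']); o=Rt.T@(o-s['tcp_pos']); d=Rt.T@d
for zt in(-.0345,): print('flat end top edge tool', (o+d*(zt-o[2])/d[2]))
o,d=ray(c,(277.3,240)); o=Rt.T@(o-s['tcp_pos']); d=Rt.T@d
print((o+d*(-.0345-o[2])/d[2]))
s=sense()
p=np.load('pack.npy');p[3]=0;np.save('pack.npy',p)
for a in [(-40,30,14),(-40,60,14),(-67,3.5,14),(-67,0,0)]:
    pos,Rr=tool_for(*a); print(a,pos.round(4)); plan(s,pos,Rr)
    print(Rr.round(3))
E
```

```text
flat end top edge tool [ 0.06776583  0.00060493 -0.0345    ]
[ 0.02790341  0.00041658 -0.0345    ]
(-40, 30, 14) [ 0.5556 -0.1618  0.1293]
shift [ 100.4 -446.    54.5] rot [-0.4557 -0.5725 -1.2991] rows>= 8.28
[[ 0.066 -0.996 -0.053]
 [-0.774 -0.085  0.627]
 [-0.629  0.    -0.777]]
(-40, 60, 14) [ 0.5566 -0.1744  0.1565]
shift [ 103.2 -458.3   27.3] rot [-0.4557 -0.5725 -1.2991] rows>= 8.28
[[ 0.066 -0.996 -0.053]
 [-0.774 -0.085  0.627]
 [-0.629  0.    -0.777]]
(-67, 3.5, 14) [ 0.5567 -0.175   0.0939]
shift [ 103.2 -459.    89.9] rot [-0.4557 -0.5725 -1.2991] rows>= 8.28
[[ 0.066 -0.996 -0.053]
 [-0.774 -0.085  0.627]
 [-0.629  0.    -0.777]]
(-67, 0, 0) [ 0.5562 -0.1689  0.0747]
shift [ 101.8 -453.   109.1] rot [-0.2911 -0.3678 -1.3317] rows>= 8.22
[[ 0.077 -0.996 -0.036]
 [-0.903 -0.085  0.421]
 [-0.423  0.    -0.906]]
```

```bash
sed -i 's/^CELL=.*/CELL=np.array([5.3,0,-18.5])\/1000/' h.py; cat >> h.py <<'E'
from scipy.spatial.transform import Slerp
def rows(s,pos,Rr,n=5,gain=1.0,tmax=52,rmax=.165):
    """split from the measured pose, print rows (tool frame of each row start, ideal tracking)"""
    p0=np.array(s['tcp_pos']);R0=R.from_matrix(np.array(s['ee_rot']));R1=R.from_matrix(Rr)
    L=max(np.linalg.norm(pos-p0)*1000/tmax,(R0.inv()*R1).magnitude()/rmax); N=int(np.ceil(max(L,1))); sl=Slerp([0,1],R.from_matrix([R0.as_matrix(),R1.as_matrix()]))
    print('N rows total',N,'dist',(np.linalg.norm(pos-p0)*1000).round(1),'rot',(R0.inv()*R1).magnitude().round(4))
    for i in range(min(n,N)):
        ra=sl([i/N])[0];rb=sl([(i+1)/N])[0]; d=ra.inv().apply((pos-p0)/N)*1000; w=(ra.inv()*rb).as_rotvec()
        print(d.round(1).tolist(),w.round(3).tolist())
E
python3 - <<'E'
from station import *; from h import *
s=sense(); pos,Rr=tool_for(-15,70,14); print(pos); rows(s,pos+[0,.0,.09],Rr)
E
```

```text
[ 0.55501591 -0.15525605  0.17676367]Traceback (most recent call last):
  File "<stdin>", line 2, in <module>
  File "h.py", line 55, in rows
    print('N rows total',N,'dist',(np.linalg.norm(pos-p0)*1000).round(1),'rot',(R0.inv()*R1).magnitude().round(4))
                                                                               ^^^^^^^^^^^^^^^^^^^^^^^^^^^^^^^
AttributeError: 'float' object has no attribute 'round'
```

```bash
sed -i "s/,'rot',(R0.inv()\*R1).magnitude().round(4))/,'rot',round(float((R0.inv()*R1).magnitude()),4))/" h.py; python3 - <<'E'
from station import *; from h import *
s=sense(); pos,Rr=tool_for(-15,70,14); print(pos); rows(s,pos+[0,.0,.09],Rr)
E
```

```text
[ 0.55501591 -0.15525605  0.17676367]
N rows total 10 dist 457.9 rot 1.491
[9.9, -43.9, -8.3] [-0.046, -0.057, -0.13]
[15.0, -41.9, -11.0] [-0.046, -0.057, -0.13]
[19.5, -39.1, -13.8] [-0.046, -0.057, -0.13]
[23.5, -35.6, -16.7] [-0.046, -0.057, -0.13]
[26.8, -31.4, -19.7] [-0.046, -0.057, -0.13]
```

carry_out --commands '[10, -44, -12, -0.046, -0.057, -0.13, 15, -42, -14, -0.046, -0.057, -0.13, 19.5, -39, -15, -0.046, -0.057, -0.13, 23.5, -35.5, -17, -0.046, -0.057, -0.13, 27, -31.5, -20, -0.046, -0.057, -0.13]' --grip 20

```text
time_s: 6.88
tcp_pos: [0.5324, 0.0809, 0.2247]
ee_rot: [[-0.575, -0.815, 0.073], [-0.757, 0.564, 0.329], [-0.309, 0.134, -0.941]]
wrist_force: [0.7, 0.1, -2.3]
gripper_width: 0.366
```

```bash
python3 - <<'E'
from station import *; from h import *
s=sense(); show(s);pos,Rr=tool_for(-15,70,14); rows(s,pos+[0,.0,.05],Rr)
E
```

```text
t 6.88 tcp [0.5324 0.0809 0.2247] F [ 0.7  0.1 -2.3] g 31.8 j [ 14.9  11.5  -9.3 -19.9 -61.4 -42.4]
N rows total 5 dist 237.2 rot 0.7662
[33.0, -30.3, -15.6] [-0.043, -0.06, -0.134]
[35.7, -24.9, -18.9] [-0.043, -0.06, -0.134]
[37.4, -19.1, -22.1] [-0.043, -0.06, -0.134]
[38.1, -13.0, -25.0] [-0.043, -0.06, -0.134]
[37.9, -6.8, -27.8] [-0.043, -0.06, -0.134]
```

carry_out --commands '[33, -30, -16, -0.043, -0.06, -0.134, 36, -25, -19, -0.043, -0.06, -0.134, 37.5, -19, -22, -0.043, -0.06, -0.134, 38, -13, -25, -0.043, -0.06, -0.134, 38, -7, -28, -0.043, -0.06, -0.134]' --grip 20

```text
time_s: 7.5
tcp_pos: [0.5499, -0.1515, 0.2235]
ee_rot: [[0.058, -0.997, -0.054], [-0.774, -0.079, 0.628], [-0.63, 0.005, -0.776]]
wrist_force: [1.3, 1.4, -1.5]
gripper_width: 0.36
```

```bash
python3 - <<'E'
from station import *; from h import *
s=sense(); show(s);cellstate(s);pos,Rr=tool_for(-15,60,14); rows(s,pos,Rr)
E
```

```text
t 7.5 tcp [ 0.5499 -0.1515  0.2235] F [ 1.3  1.4 -1.5] g 31.3 j [-19.9  28.1  13.1 -35.  -93.1  28.1]
flat end [  8.6   5.3 110.5] button [127.9   4.4 140.4] tilt 14.06 yaw -0.44 roll 0.13 F_seat [ 0.6 -1.4 -1.9]
N rows total 2 dist 56.0 rot 0.0075
[17.6, -2.5, 21.7] [0.0, 0.001, -0.004]
[17.6, -2.5, 21.7] [0.0, 0.001, -0.004]
```

carry_out --commands '[17.5, -2.5, 21.5, 0, 0, -0.004, 17.5, -2.5, 21.5, 0, 0, -0.004, 0, 0, 0, 0, 0, 0]' --grip 20

```text
time_s: 7.88
tcp_pos: [0.5544, -0.1557, 0.1592]
ee_rot: [[0.054, -0.997, -0.054], [-0.772, -0.076, 0.631], [-0.633, 0.008, -0.774]]
wrist_force: [-0.6, 0.0, -2.5]
gripper_width: 0.356
```

```bash
python3 - <<'E'
from station import *; from h import *
import pickle
s=sense(); show(s);cellstate(s);pos,Rr=tool_for(-20,15,14); rows(s,pos,Rr)
c=calibration('wrist');pickle.dump((c,s),open('w6.pkl','wb'))
im=capture('wrist')[:,:,::-1]; cv2.imwrite('pics/w6.png',im)
im=capture('scene')[:,:,::-1]; crop(im,120,200,150,120,5,'scene6.png')
E
```

```text
t 7.88 tcp [ 0.5544 -0.1557  0.1592] F [-0.6  0.  -2.5] g 31.0 j [-20.2  32.   10.  -35.  -87.7  32.1]
flat end [-22.7   1.4  53.9] button [96.4 -0.  84.3] tilt 14.3 yaw -0.69 roll 0.21 F_seat [-1.   0.6 -2.3]
N rows total 1 dist 39.3 rot 0.0128
[7.0, -0.8, 38.7] [0.001, 0.005, -0.012]
```

View pics/w6.png

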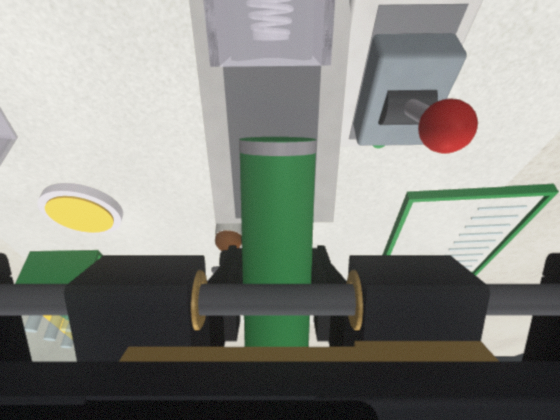

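View pics/scene6.png

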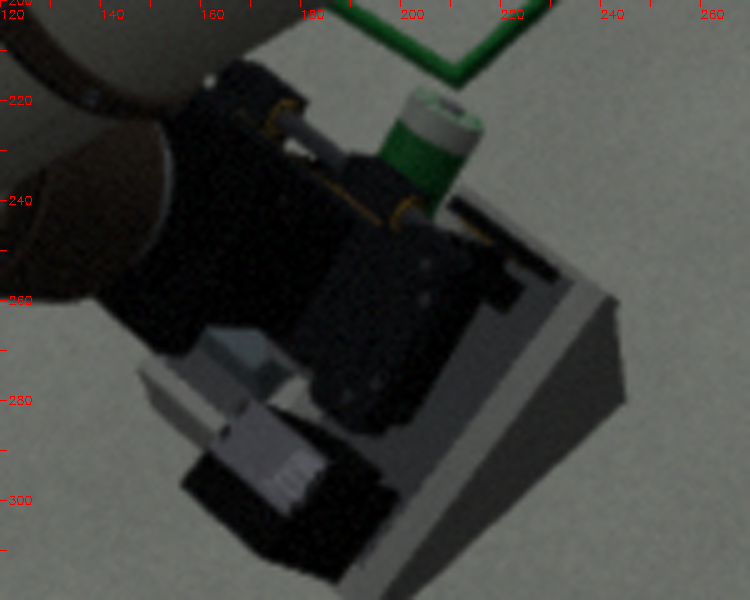

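```bash
cat >> h.py <<'E'
def overlay(im,c,s,x0,y0,w,h,k,name):
    S,o=seat_frame(); out=cv2.resize(im[y0:y0+h,x0:x0+w],None,fx=k,fy=k,interpolation=cv2.INTER_CUBIC)
    def poly(X,col,closed=True):
        uv=proj(c,X); q=((uv-[x0,y0]+.5)*k-.5).round().astype(int); cv2.polylines(out,[q.reshape(-1,1,2)],closed,col,1,cv2.LINE_AA)
    def sb(a,b,y,z,col=(0,255,255)): poly(o+np.array([(a,-y,z),(b,-y,z),(b,y,z),(a,y,z)])/1000@S.T,col)
    sb(-92,-46,22,33);sb(-92,-46,22,29,(0,200,0));sb(41,56,20,-3);sb(61.5,70,22,5)
    Rt=np.array(s['ee_rot']);cen=np.array(s['tcp_pos'])+Rt@CELL;Rc=Rt@np.diag([-1,1,-1.])
    t=np.linspace(0,2*np.pi,40)
    for xe in(-.0615,.0585): poly(cen+np.c_[0*t+xe,.016*np.cos(t),.016*np.sin(t)]@Rc.T,(255,0,255))
    cv2.imwrite('pics/'+name,out)
E
python3 - <<'E'
from h import *
import pickle
c,s=pickle.load(open('w6.pkl','rb'));im=cv2.imread('pics/w6.png'); overlay(im,c,s,160,0,260,240,3,'ov6.png')
E
```

```text
(no output)
```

View pics/ov6.png

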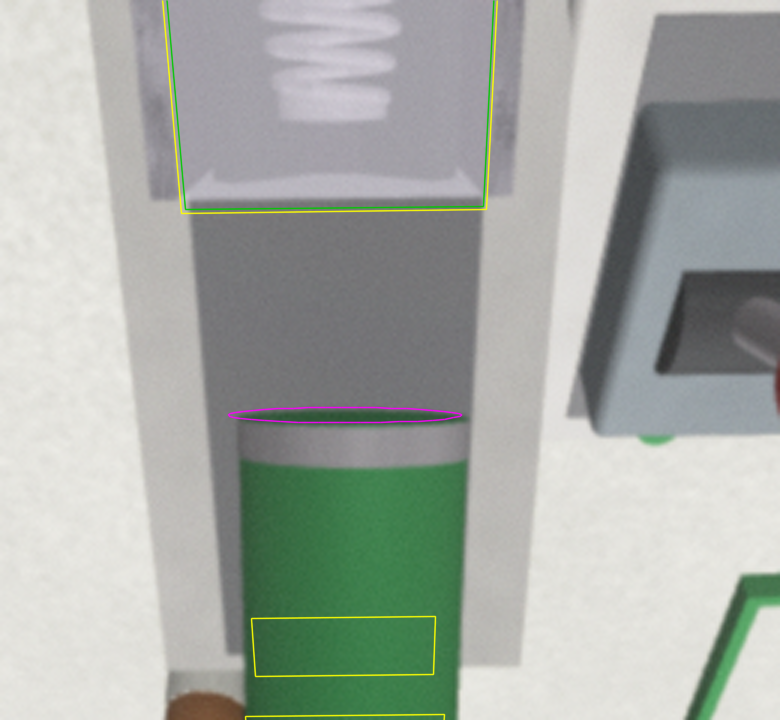

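```bash
sed -i 's/^CELL=.*/CELL=np.array([5.3,0.8,-18.5])\/1000/' h.py; python3 - <<'E'
from station import *; from h import *
s=sense(); cellstate(s);pos,Rr=tool_for(-20,16,14); rows(s,pos,Rr)
E
```

```text
flat end [-21.9   0.7  57.2] button [97.4 -0.2 87.2] tilt 14.11 yaw -0.42 roll -0.05 F_seat [ 0.   0.6 -1.9]
N rows total 1 dist 41.4 rot 0.0079
[8.2, -0.2, 40.6] [-0.003, 0.002, -0.007]
```

carry_out --commands '[4, 0, 20, -0.001, 0.001, -0.004, 4, 0, 20, -0.001, 0.001, -0.003, 0, 0, 0, 0, 0, 0]' --grip 20

```text
time_s: 8.35
tcp_pos: [0.5565, -0.1366, 0.1305]
ee_rot: [[0.073, -0.996, -0.047], [-0.777, -0.086, 0.624], [-0.626, -0.009, -0.78]]
wrist_force: [0.1, 0.8, -1.7]
gripper_width: 0.358
```

```bash
python3 - <<'E'
from station import *; from h import *
s=sense(); show(s); cellstate(s);pos,Rr=tool_for(-40,10,14); rows(s,pos,Rr)
E
```

```text
t 8.35 tcp [ 0.5565 -0.1366  0.1305] F [ 0.1  0.8 -1.7] g 31.1 j [-18.5  32.7   7.  -35.5 -83.1  34. ]
flat end [-17.8  -2.6  20.6] button [101.7  -1.7  49.8] tilt 13.72 yaw 0.4 roll -0.45 F_seat [-0.  -0.2 -1.8]
N rows total 1 dist 24.6 rot 0.0105
[24.0, 2.4, 4.7] [-0.006, -0.005, 0.007]
```

carry_out --commands '[12, 1.5, 2.5, -0.003, -0.002, 0.003, 12, 1, 2.5, -0.003, -0.002, 0.003, 0, 0, 0, 0, 0, 0]' --grip 20

```text
time_s: 8.72
tcp_pos: [0.5569, -0.1548, 0.1135]
ee_rot: [[0.07, -0.996, -0.049], [-0.777, -0.085, 0.624], [-0.626, -0.006, -0.78]]
wrist_force: [-0.3, -0.5, -1.9]
gripper_width: 0.357
```

```bash
python3 - <<'E'
from station import *; from h import *
s=sense(); show(s); cellstate(s);pos,Rr=tool_for(-54,7,14); rows(s,pos,Rr)
E
```

```text
t 8.72 tcp [ 0.5569 -0.1548  0.1135] F [-0.3 -0.5 -1.9] g 31.0 j [-19.9  34.6   7.7 -35.1 -82.9  35.6]
flat end [-41.5  -1.3  12.8] button [78.  -0.9 42. ] tilt 13.75 yaw 0.22 roll -0.28 F_seat [-1.2  0.4 -1.5]
N rows total 1 dist 13.7 rot 0.007
[13.5, 1.2, 2.4] [-0.004, -0.004, 0.004]
```

```bash
python3 - <<'E'
from station import *; from h import *
s=sense(); cellstate(s);pos,Rr=tool_for(-42,4.5,14); rows(s,pos,Rr)
E
```

```text
flat end [-41.5  -1.3  12.8] button [78.  -0.9 42. ] tilt 13.75 yaw 0.22 roll -0.28 F_seat [-1.2  0.4 -1.5]
N rows total 1 dist 8.1 rot 0.007
[2.4, 1.2, 7.6] [-0.004, -0.004, 0.004]
```

carry_out --commands '[2.5, 1, 8, -0.004, -0.004, 0.003, 0, 0, 0, 0, 0, 0]' --grip 20

```text
time_s: 8.98
tcp_pos: [0.5557, -0.152, 0.1052]
ee_rot: [[0.066, -0.996, -0.053], [-0.774, -0.084, 0.627], [-0.63, -0.0, -0.777]]
wrist_force: [-0.3, 1.0, -2.6]
gripper_width: 0.364
```

```bash
python3 - <<'E'
from station import *; from h import *
s=sense(); show(s); cellstate(s);pos,Rr=tool_for(-52,4,14); rows(s,pos,Rr)
im=capture('scene')[:,:,::-1]; crop(im,120,200,150,120,5,'scene7.png')
c=calibration('wrist');s=sense();im=capture('wrist')[:,:,::-1].copy(); cv2.imwrite('pics/w7.png',im); overlay(im,c,s,160,0,260,240,3,'ov7.png')
E
```

```text
t 8.97 tcp [ 0.5557 -0.152   0.1052] F [-0.3  1.  -2.6] g 31.6 j [-19.8  35.2   7.2 -35.3 -82.4  35.9]
flat end [-42.4  -0.1   3.7] button [76.9 -0.1 33.5] tilt 14.01 yaw 0.0 roll -0.02 F_seat [-0.2  0.3 -2.8]
N rows total 1 dist 9.6 rot 0.0005
[9.2, 0.1, -2.5] [-0.0, 0.0, 0.0]
```

View pics/ov7.png

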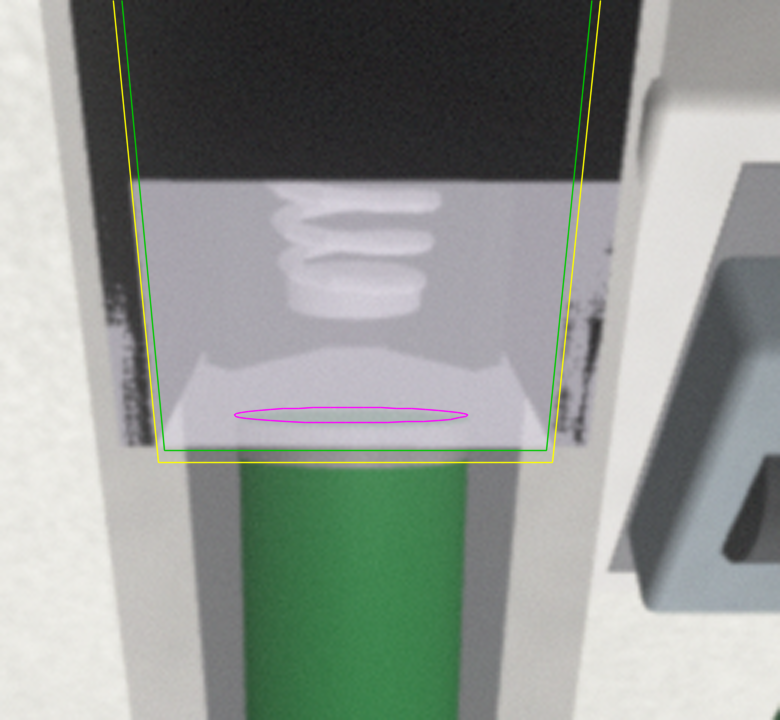

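View pics/scene7.png

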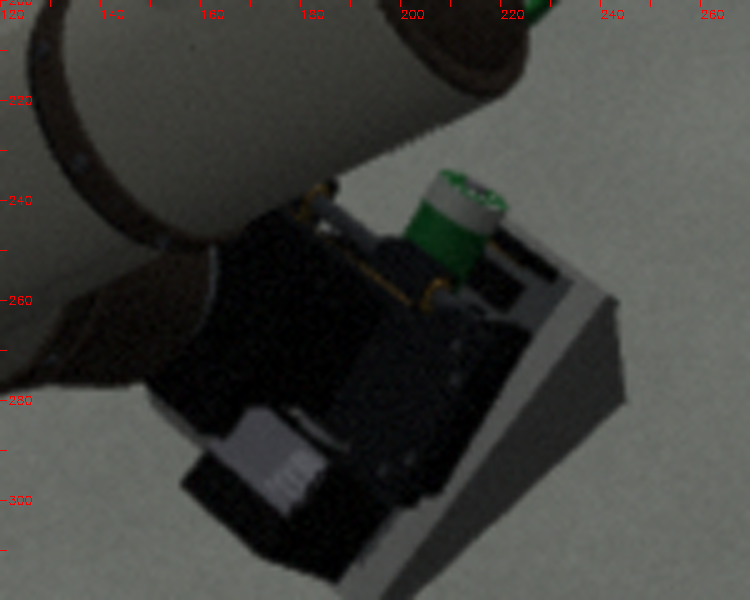

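Cell centred on the hood (cell mid ≈ col 353, spring ≈ 355 in the crop), entering under the roof. Push in slowly.

carry_out --commands '[9, 0, -2.5, 0, 0, 0, 8, 0, -2, 0, 0, 0, 0, 0, 0, 0, 0, 0]' --grip 20

```text
time_s: 9.45
tcp_pos: [0.5579, -0.1686, 0.0993]
ee_rot: [[0.068, -0.996, -0.052], [-0.774, -0.086, 0.628], [-0.63, -0.003, -0.777]]
wrist_force: [0.1, 2.4, -0.4]
gripper_width: 0.358
```

```bash
python3 - <<'E'
from station import *; from h import *
s=sense(); show(s); cellstate(s);pos,Rr=tool_for(-67,3.5,14); rows(s,pos,Rr)
E
```

```text
t 9.45 tcp [ 0.5579 -0.1686  0.0993] F [ 0.1  2.4 -0.4] g 31.1 j [-21.   36.4   8.5 -34.9 -83.   36.9]
flat end [-60.   -1.1   5.5] button [59.3 -0.8 35.3] tilt 14.03 yaw 0.16 roll -0.13 F_seat [ 2.  -0.3 -1.3]
N rows total 1 dist 7.3 rot 0.0032
[7.3, 1.0, 0.2] [-0.002, 0.001, 0.003]
```

carry_out --commands '[4, 0.7, 0.5, -0.001, 0, 0.002, 4, 0.5, 0.5, 0, 0, 0, 0, 0, 0, 0, 0, 0]' --grip 20

```text
time_s: 9.82
tcp_pos: [0.5582, -0.1724, 0.0959]
ee_rot: [[0.07, -0.996, -0.052], [-0.771, -0.087, 0.63], [-0.632, -0.004, -0.775]]
wrist_force: [-0.1, 5.2, 4.4]
gripper_width: 0.358
```

```bash
python3 - <<'E'
from station import *; from h import *
s=sense(); show(s); cellstate(s)
for a in [(-67.5,3,14),(-67.5,1,9)]:
    pos,Rr=tool_for(*a); rows(s,pos,Rr)
E
```

```text
t 9.82 tcp [ 0.5582 -0.1724  0.0959] F [-0.1  5.2  4.4] g 31.2 j [-21.4  36.9   8.8 -34.9 -83.1  37.4]
flat end [-64.9  -1.2   3.8] button [54.3 -0.6 34. ] tilt 14.23 yaw 0.27 roll -0.16 F_seat [ 6.5 -0.3  1.8]
N rows total 1 dist 3.0 rot 0.0063
[2.8, 0.9, 0.4] [-0.002, 0.004, 0.005]
N rows total 1 dist 9.6 rot 0.0914
[5.2, 0.9, 8.1] [-0.002, 0.091, 0.004]
```

carry_out --commands '[3, 1, -0.5, -0.002, 0.003, 0.004, 1.5, 0, -0.5, 0, 0, 0]' --grip 20

```text
time_s: 10.07
tcp_pos: [0.5583, -0.1746, 0.0955]
ee_rot: [[0.069, -0.996, -0.053], [-0.772, -0.087, 0.63], [-0.632, -0.003, -0.775]]
wrist_force: [0.2, 6.7, 4.1]
gripper_width: 0.36
```

```bash
python3 - <<'E'
from station import *; from h import *
s=sense(); show(s); cellstate(s)
for a in [(-67.5,3.5,14),(-67.5,2.5,9)]:
    pos,Rr=tool_for(*a); rows(s,pos,Rr)
E
```

```text
t 10.07 tcp [ 0.5583 -0.1746  0.0955] F [0.2 6.7 4.1] g 31.3 j [-21.5  37.    9.  -34.8 -83.3  37.4]
flat end [-67.1  -1.1   4.4] button [52.1 -0.7 34.6] tilt 14.21 yaw 0.2 roll -0.09 F_seat [ 7.8 -0.8  0.9]
N rows total 1 dist 1.5 rot 0.005
[0.7, 0.9, 1.0] [-0.001, 0.004, 0.003]
N rows total 1 dist 8.2 rot 0.091
[2.8, 0.9, 7.7] [-0.001, 0.091, 0.003]
```

carry_out --commands '[1.5, 0.5, 4, 0, 0.045, 0.002, 1.5, 0.5, 4, 0, 0.045, 0.001, 0, 0, 0, 0, 0, 0]' --grip 20

```text
time_s: 10.45
tcp_pos: [0.558, -0.1701, 0.0895]
ee_rot: [[0.074, -0.996, -0.045], [-0.825, -0.086, 0.558], [-0.56, -0.004, -0.829]]
wrist_force: [-0.0, 5.4, 4.3]
gripper_width: 0.356
```

```bash
python3 - <<'E'
from station import *; from h import *
s=sense(); show(s); cellstate(s)
for a in [(-67.5,2,9),(-67.5,1,4.5),(-67.5,0.5,0)]:
    pos,Rr=tool_for(*a); rows(s,pos,Rr)
im=capture('side')[:,:,::-1]; crop(im,260,110,130,110,6,'side8.png')
E
```

```text
t 10.45 tcp [ 0.558  -0.1701  0.0895] F [-0.   5.4  4.3] g 31.0 j [-19.   35.1   5.8 -31.6 -77.9  35.6]
flat end [-65.1  -1.1   3.2] button [56.3 -0.7 22.6] tilt 9.04 yaw 0.2 roll -0.16 F_seat [ 6.7 -0.4  1.6]
N rows total 1 dist 2.9 rot 0.0042
[2.5, 0.9, 0.9] [-0.002, 0.001, 0.003]
N rows total 1 dist 8.4 rot 0.0794
[4.4, 1.0, 7.1] [-0.002, 0.079, 0.003]
N rows total 1 dist 14.2 rot 0.1579
[6.5, 1.0, 12.6] [-0.003, 0.158, 0.003]
```

View pics/side8.png

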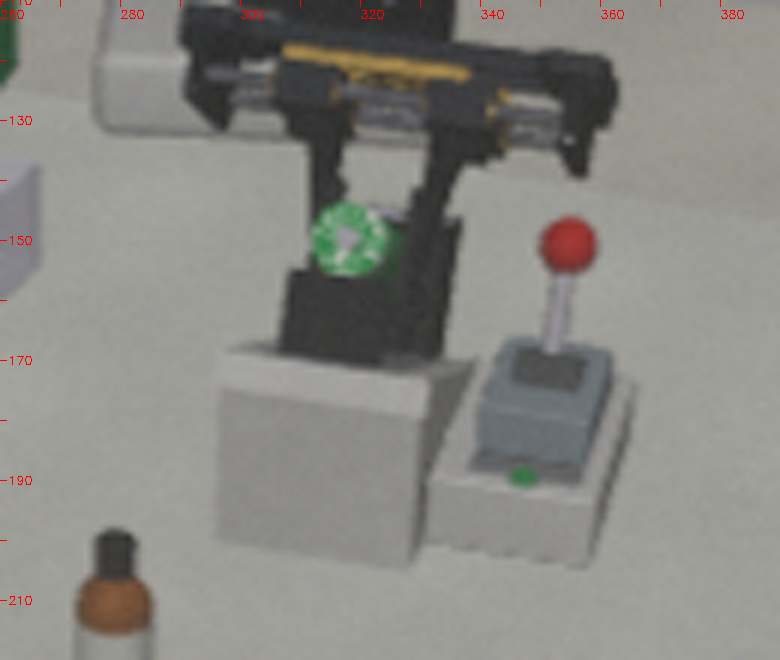

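Button end (317,150) is still above the contact wall and centred over it. Continue lowering while keeping the spring compressed.

carry_out --commands '[3, 1, 3.5, -0.001, 0.04, 0.002, 2.5, 0, 3.5, 0, 0.04, 0.001, 0, 0, 0, 0, 0, 0]' --grip 20

```text
time_s: 10.88
tcp_pos: [0.5579, -0.1696, 0.082]
ee_rot: [[0.075, -0.996, -0.039], [-0.867, -0.085, 0.491], [-0.492, -0.003, -0.87]]
wrist_force: [-1.2, 5.3, 4.5]
gripper_width: 0.362
```

```bash
python3 - <<'E'
from station import *; from h import *
s=sense(); show(s); cellstate(s)
for a in [(-67.5,1,4.5),(-67.5,0.5,0)]:
    pos,Rr=tool_for(*a); rows(s,pos,Rr)
E
```

```text
t 10.88 tcp [ 0.5579 -0.1696  0.082 ] F [-1.2  5.3  4.5] g 31.5 j [-16.9  33.8   3.1 -28.6 -73.2  33.7]
flat end [-66.9  -0.9   1.7] button [55.7 -0.7 11.3] tilt 4.5 yaw 0.1 roll -0.18 F_seat [6.8 0.7 1.9]
N rows total 1 dist 1.2 rot 0.0035
[0.6, 0.8, 0.6] [-0.003, 0.0, 0.002]
N rows total 1 dist 6.8 rot 0.0786
[2.3, 0.9, 6.3] [-0.003, 0.079, 0.002]
```

carry_out --commands '[2, 0.5, 3, -0.001, 0.04, 0.001, 1.5, 0.3, 3, -0.001, 0.038, 0.001, 0, 0, 0, 0, 0, 0]' --grip 20

```text
time_s: 11.25
tcp_pos: [0.5575, -0.1686, 0.077]
ee_rot: [[0.078, -0.996, -0.034], [-0.903, -0.086, 0.422], [-0.423, -0.002, -0.906]]
wrist_force: [-0.6, 6.4, 2.5]
gripper_width: 0.357
```

```bash
python3 - <<'E'
from station import *; from h import *
s=sense(); show(s); cellstate(s)
for a in [(-66,0,0)]:
    pos,Rr=tool_for(*a); rows(s,pos,Rr)
im=capture('side')[:,:,::-1]; crop(im,260,110,130,110,6,'side9.png')
E
```

```text
t 11.25 tcp [ 0.5575 -0.1686  0.077 ] F [-0.6  6.4  2.5] g 31.0 j [-14.7  32.6   0.5 -25.4 -68.7  31.2]
flat end [-67.   -0.7   2. ] button [56.  -0.4  2. ] tilt 0.03 yaw 0.1 roll -0.09 F_seat [ 6.8  0.  -0.4]
N rows total 1 dist 2.3 rot 0.0025
[-1.0, 0.6, 2.0] [-0.002, 0.001, 0.002]
```

View pics/side9.png

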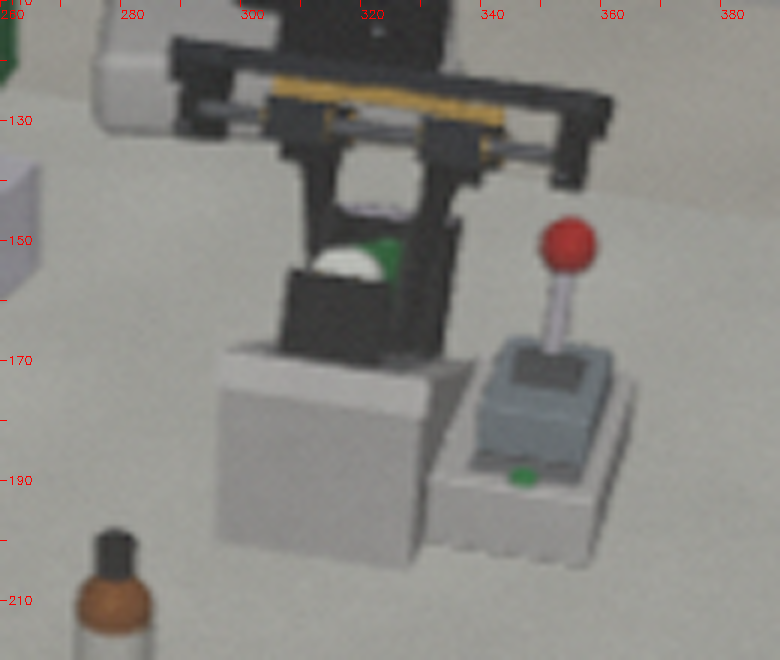

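The button end is down inside the wall. Lower the last ~2 mm gently.

carry_out --commands '[0.5, 0.5, 1.5, -0.001, 0, 0.001, 0.5, 0, 1, 0, 0, 0]' --grip 20

```text
time_s: 11.55
tcp_pos: [0.5575, -0.1686, 0.0768]
ee_rot: [[0.08, -0.996, -0.034], [-0.902, -0.087, 0.422], [-0.424, -0.003, -0.906]]
wrist_force: [-1.0, 3.2, 5.5]
gripper_width: 0.36
```

```bash
python3 - <<'E'
from station import *; from h import *
s=sense(); show(s); cellstate(s)
E
```

```text
t 11.55 tcp [ 0.5575 -0.1686  0.0768] F [-1.   3.2  5.5] g 31.3 j [-14.7  32.6   0.5 -25.4 -68.7  31.3]
flat end [-67.   -0.7   1.7] button [56.  -0.4  1.9] tilt 0.06 yaw 0.18 roll -0.08 F_seat [5.3 0.7 3.6]
```

carry_out --commands '[0, 0.5, 2, 0, 0, 0, 0, 0, 1.5, 0, 0, 0]' --grip 20

```text
time_s: 11.8
tcp_pos: [0.5576, -0.1685, 0.0767]
ee_rot: [[0.082, -0.996, -0.033], [-0.903, -0.088, 0.421], [-0.422, -0.005, -0.907]]
wrist_force: [-2.2, 2.4, 8.0]
gripper_width: 0.36
```

```bash
python3 - <<'E'
from station import *; from h import *
s=sense(); show(s); cellstate(s); print(s['moment'])
E
```

```text
t 11.8 tcp [ 0.5576 -0.1685  0.0767] F [-2.2  2.4  8. ] g 31.3 j [-14.6  32.5   0.4 -25.4 -68.5  31.4]
flat end [-67.   -0.9   1.7] button [56.  -0.3  1.6] tilt -0.05 yaw 0.3 roll -0.18 F_seat [5.7 2.  6.1]
[0.86882271 0.60133551 0.16249899]
```

Resting in the saddles (z force rises, no further travel). Release; the spring should push it home.

carry_out --commands '[0, 0, -0.5, 0, 0, 0, 0, 0, 0, 0, 0, 0, 0, 0, 0, 0, 0, 0, 0, 0, 0, 0, 0, 0]' --grip 56

```text
time_s: 12.3
tcp_pos: [0.5575, -0.1723, 0.0757]
ee_rot: [[0.08, -0.996, -0.032], [-0.905, -0.086, 0.416], [-0.417, -0.005, -0.909]]
wrist_force: [0.7, 0.4, 0.7]
gripper_width: 0.628
```

```bash
python3 - <<'E'
from station import *; from h import *
s=sense(); show(s); cellstate(s)
c=calibration('wrist');im=capture('wrist')[:,:,::-1].copy(); cv2.imwrite('pics/w10.png',im)
im=capture('side')[:,:,::-1]; crop(im,260,110,130,110,6,'side10.png')
E
```

```text
t 12.3 tcp [ 0.5575 -0.1723  0.0757] F [0.7 0.4 0.7] g 54.6 j [-14.8  32.6   0.4 -25.1 -68.3  31.4]
flat end [-70.7  -0.4   2.7] button [52.3 -0.   2. ] tilt -0.34 yaw 0.18 roll -0.22 F_seat [ 0.6 -0.8  0.5]
```

View pics/w10.png

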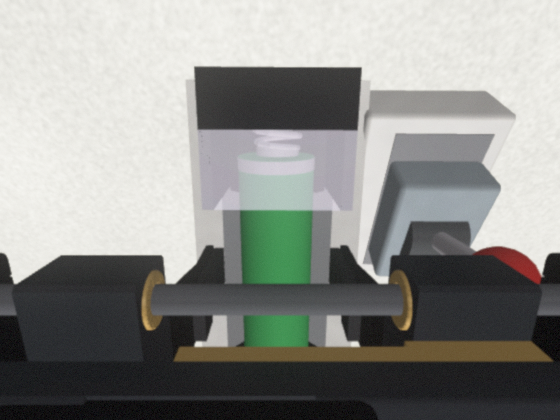

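View pics/side10.png

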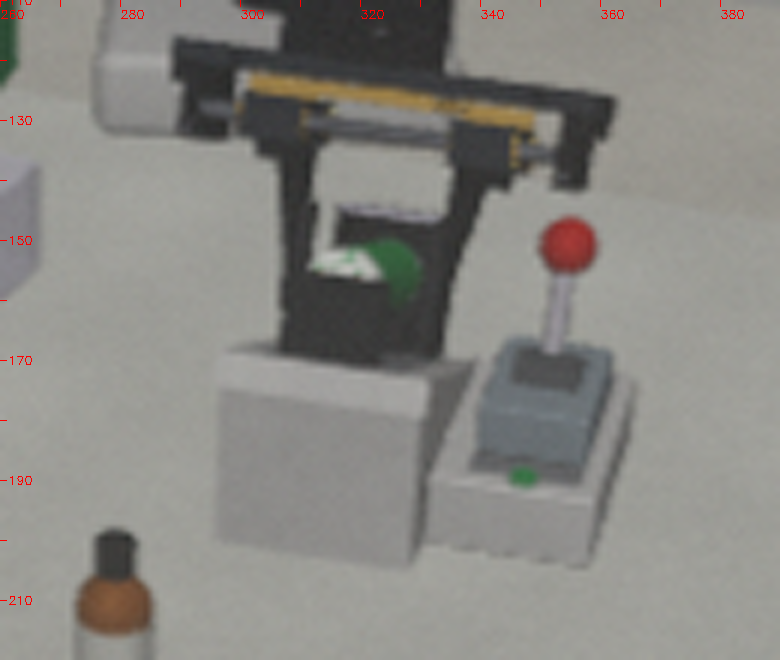

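Released and lying in the cradle. Retreat along the cradle normal.

carry_out --commands '[0, 0, -20, 0, 0, 0, 0, 0, -40, 0, 0, 0, 0, 0, -50, 0, 0, 0, 0, 0, -40, 0, 0, 0, 0, 0, 0, 0, 0, 0]'

```text
time_s: 13.02
tcp_pos: [0.5622, -0.2363, 0.2148]
ee_rot: [[0.079, -0.996, -0.035], [-0.905, -0.087, 0.416], [-0.417, -0.002, -0.909]]
wrist_force: [-0.4, 1.1, -0.6]
gripper_width: 0.64
```

```bash
python3 - <<'E'
from station import *; from h import *
import pickle
s=sense(); show(s)
c=calibration('wrist');im=capture('wrist')[:,:,::-1].copy(); cv2.imwrite('pics/w11.png',im);pickle.dump(c,open('w11.pkl','wb'))
im=capture('side')[:,:,::-1]; crop(im,270,110,120,100,6,'side11.png')
im=capture('scene')[:,:,::-1]; crop(im,140,220,120,105,6,'scene11.png')
E
```

```text
t 13.03 tcp [ 0.5622 -0.2363  0.2148] F [-0.4  1.1 -0.6] g 55.7 j [-19.8  28.4  14.  -22.3 -86.6  28.3]
```

View pics/w11.png

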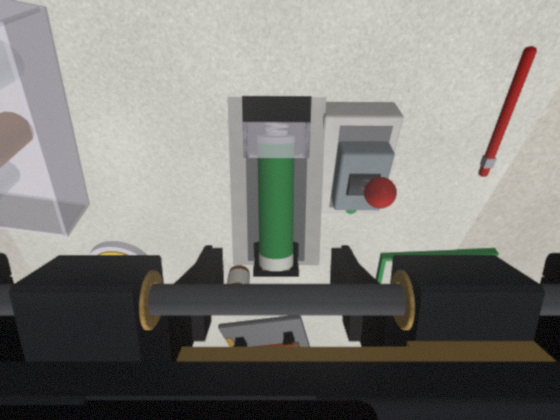

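View pics/side11.png

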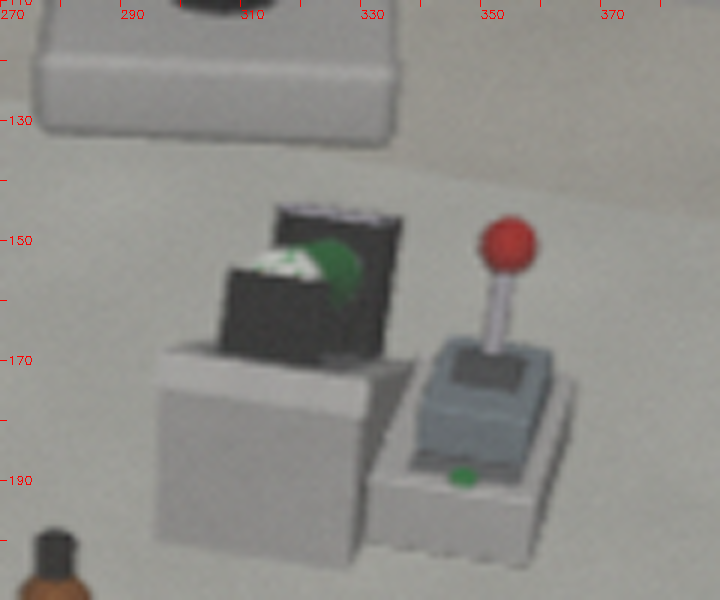

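View pics/scene11.png

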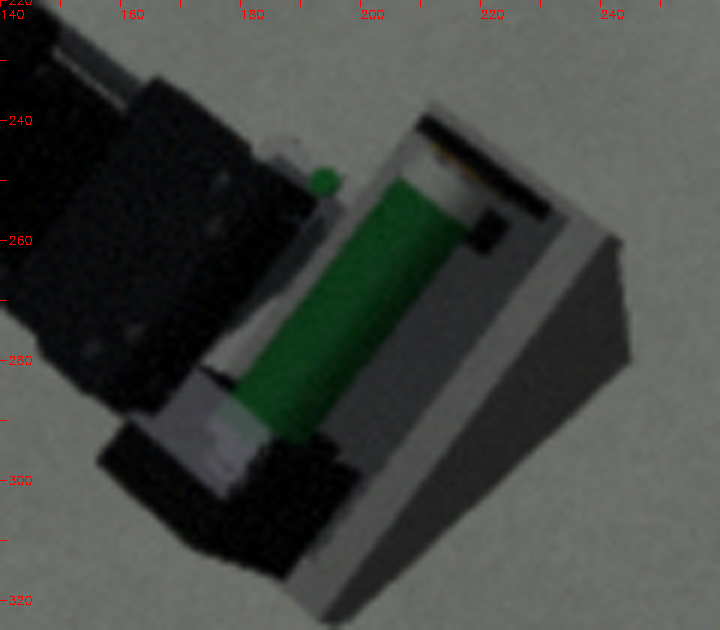

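The cell lies in the cradle with its button at the contact wall. Compare with the model's seated outline.

```bash
cat > ck.py <<'E'
from h import *
from scipy.spatial import ConvexHull
def seated(im,c,x0,y0,w,h,k,name):
    S,o=seat_frame(); out=cv2.resize(im[y0:y0+h,x0:x0+w],None,fx=k,fy=k,interpolation=cv2.INTER_CUBIC)
    t=np.linspace(0,2*np.pi,60); A=lambda x,r:np.c_[0*t+x,r*np.cos(t),r*np.sin(t)]/1000
    def q(X): return ((proj(c,o+X@S.T)-[x0,y0]+.5)*k-.5)
    B=q(np.r_[A(-61.5,16),A(58.5,16)]); B=B[ConvexHull(B).vertices]
    for P_,col in [(B,(0,255,255)),(q(A(58.5,16)),(255,0,255)),(q(A(61.5,5)),(255,255,0)),(q(A(-61.5,16)),(255,0,255)),(q(np.array([(61.5,-22,5),(61.5,22,5),(70,22,5),(70,-22,5)])/1000),(0,0,255))]:
        cv2.polylines(out,[P_.round().astype(int).reshape(-1,1,2)],True,col,1,cv2.LINE_AA)
    cv2.imwrite('pics/'+name,out)
E
python3 - <<'E'
from ck import *; from station import *
import pickle
c=pickle.load(open('w11.pkl','rb'))
seated(cv2.imread('pics/w11.png'),c,200,80,220,210,3,'ov11w.png')
im=capture('scene')[:,:,::-1].copy(); seated(im,calibration('scene'),140,220,120,105,6,'ov11s.png')
E
```

```text
(no output)
```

View pics/ov11w.png

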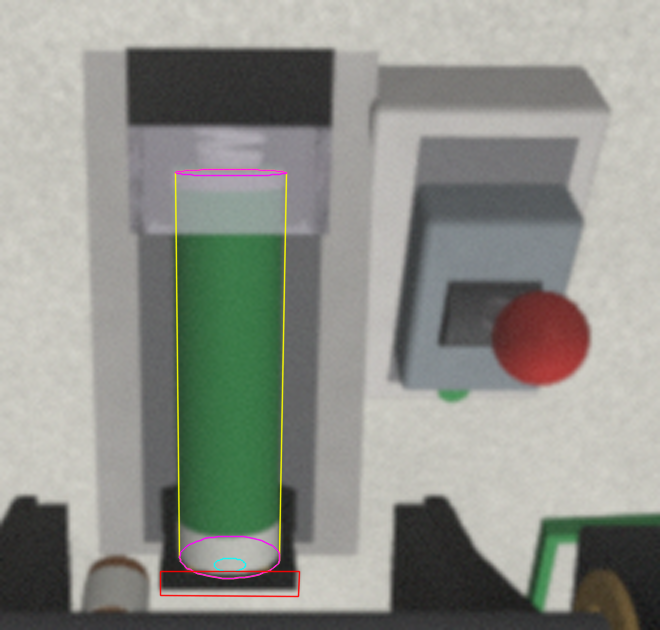

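View pics/ov11s.png

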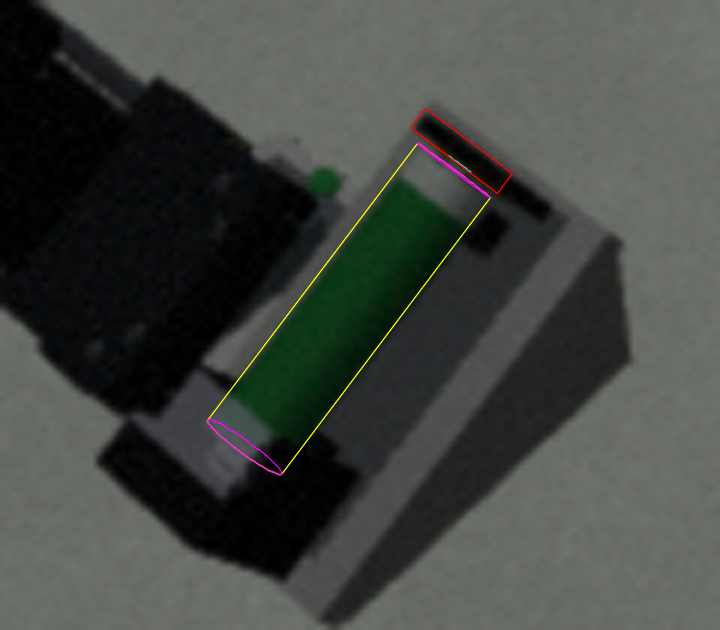

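Outlines agree (small uniform camera offset only); the cell is home. Now the switch: go beside the ball on its downhill side with the fingers shut.

```bash
cat >> h.py <<'E'
def packR(): return R.from_euler('z',packp()[2]).as_matrix()
def Rsw(): return packR()@np.diag([-1,1,-1.])
def pk(x,y,z): p=packp(); return packR()@(np.array([x,y,z])/1000)+[p[0],p[1],0]
def inpack(s):
    p=packp(); A=packR(); print('tcp in pack',(A.T@(np.array(s['tcp_pos'])-[p[0],p[1],0])*1000).round(1),'F pack',(A.T@s['wrist_force']).round(1),'rotdev',R.from_matrix(np.array(s['ee_rot']).T@Rsw()).as_rotvec().round(3))
E
python3 - <<'E'
from station import *; from h import *
s=sense(); show(s); inpack(s); rows(s,pk(-80,85,180),Rsw(),rmax=.12)
E
```

```text
t 13.22 tcp [ 0.5601 -0.2336  0.2101] F [-0.4 -0.4 -0.5] g 56.1 j [-19.7  28.6  13.5 -22.4 -86.6  28.3]
tcp in pack [-58.1   1.6 210.1] F pack [-0.4  0.5 -0.5] rotdev [0.008 0.436 0.002]
N rows total 4 dist 91.3 rot 0.4361
[8.1, 20.8, 4.7] [0.002, 0.109, 0.0]
[7.6, 20.8, 5.5] [0.002, 0.109, 0.0]
[7.0, 20.8, 6.2] [0.002, 0.109, 0.0]
[6.2, 20.8, 6.9] [0.002, 0.109, 0.0]
```

carry_out --commands '[8, 21, 3, 0.002, 0.109, 0, 8, 21, 4, 0.002, 0.109, 0, 7, 21, 5, 0.002, 0.109, 0, 6, 21, 6, 0.002, 0.109, 0, 0, 0, 0, 0, 0, 0]' --grip 0

```text
time_s: 13.85
tcp_pos: [0.4718, -0.2621, 0.1759]
ee_rot: [[0.09, -0.996, -0.013], [-0.996, -0.09, -0.007], [0.006, 0.014, -1.0]]
wrist_force: [0.3, 0.6, 0.2]
gripper_width: 0.159
```

```bash
python3 - <<'E'
from station import *; from h import *
s=sense(); show(s); inpack(s); rows(s,pk(-78,85,101),Rsw(),tmax=40)
c=calibration('wrist');im=capture('wrist')[:,:,::-1].copy(); cv2.imwrite('pics/w12.png',im)
E
```

```text
t 13.85 tcp [ 0.4718 -0.2621  0.1759] F [0.3 0.6 0.2] g 13.9 j [-11.5  16.3 -15.5   0.6 -58.9  16.3]
tcp in pack [-79.   92.  175.9] F pack [ 0.6 -0.3  0.2] rotdev [ 0.014 -0.006  0.005]
N rows total 2 dist 75.3 rot 0.0159
[-0.7, -4.0, 37.4] [0.007, -0.003, 0.003]
[-0.6, -3.7, 37.4] [0.007, -0.003, 0.003]
```

View pics/w12.png

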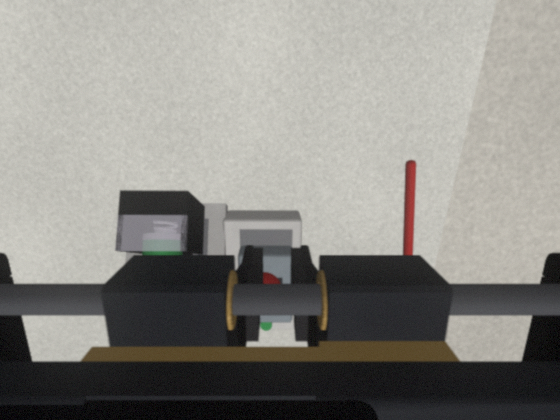

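carry_out --commands '[-0.5, -4, 35, 0.007, -0.003, 0.003, -0.5, -3.5, 35, 0.007, -0.003, 0.003, 0, 0, 3, 0, 0, 0, 0, 0, 0, 0, 0, 0]' --grip 0

```text
time_s: 14.4
tcp_pos: [0.4872, -0.2629, 0.1037]
ee_rot: [[0.084, -0.996, 0.01], [-0.996, -0.084, -0.0], [0.001, -0.01, -1.0]]
wrist_force: [0.0, -0.0, -0.8]
gripper_width: 0.007
```

```bash
python3 - <<'E'
from station import *; from h import *
s=sense(); show(s); inpack(s); rows(s,pk(-10,85,101),Rsw(),tmax=12)
im=capture('side')[:,:,::-1]; crop(im,270,110,120,100,6,'side13.png')
E
```

```text
t 14.4 tcp [ 0.4872 -0.2629  0.1037] F [ 0.  -0.  -0.8] g 0.6 j [-11.6  21.6 -19.2  -0.1 -48.7  16.5]
tcp in pack [-81.1  76.7 103.7] F pack [-0.  -0.  -0.8] rotdev [-0.01  -0.001 -0.001]
N rows total 6 dist 71.6 rot 0.01
[-11.8, 1.4, 0.4] [-0.002, -0.0, -0.0]
[-11.8, 1.4, 0.4] [-0.002, -0.0, -0.0]
[-11.8, 1.4, 0.4] [-0.002, -0.0, -0.0]
[-11.8, 1.4, 0.4] [-0.002, -0.0, -0.0]
[-11.8, 1.4, 0.4] [-0.002, -0.0, -0.0]
```

View pics/side13.png

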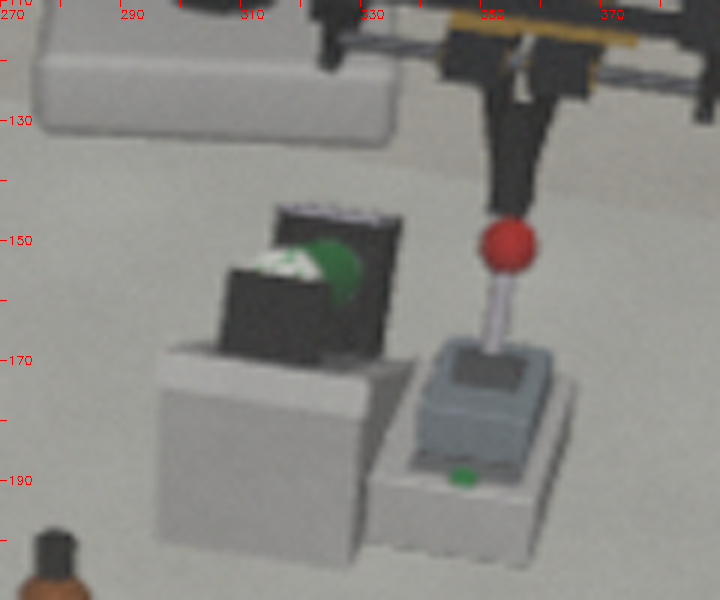

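carry_out --commands '[0, 8, 2.5, -0.01, 0, 0, -12, 0, 1, 0, 0, 0, 0, 0, 0, 0, 0, 0]' --grip 0

```text
time_s: 14.82
tcp_pos: [0.4789, -0.2513, 0.1026]
ee_rot: [[0.084, -0.996, 0.004], [-0.996, -0.084, -0.002], [0.003, -0.004, -1.0]]
wrist_force: [-0.3, 0.1, 0.3]
gripper_width: 0.006
```

```bash
python3 - <<'E'
from station import *; from h import *
s=sense(); inpack(s); rows(s,pk(-10,85,101),Rsw(),tmax=12)
E
```

```text
tcp in pack [-68.9  84.  102.6] F pack [0.2 0.3 0.3] rotdev [-0.004 -0.003 -0.001]
N rows total 5 dist 58.9 rot 0.005
[-11.8, 0.2, 0.3] [-0.001, -0.001, -0.0]
[-11.8, 0.2, 0.3] [-0.001, -0.001, -0.0]
[-11.8, 0.2, 0.3] [-0.001, -0.001, -0.0]
[-11.8, 0.2, 0.3] [-0.001, -0.001, -0.0]
[-11.8, 0.2, 0.3] [-0.001, -0.001, -0.0]
```

carry_out --commands '[-12, 0.3, 0.5, 0, 0, 0, -12, 0.3, 0.5, 0, 0, 0, -12, 0.3, 0.3, 0, 0, 0, -12, 0, 0, 0, 0, 0, -10, 0, 0, 0, 0, 0]' --grip 0

```text
time_s: 15.45
tcp_pos: [0.4739, -0.1905, 0.1028]
ee_rot: [[0.085, -0.996, 0.008], [-0.996, -0.085, -0.004], [0.005, -0.008, -1.0]]
wrist_force: [0.4, -1.1, -0.4]
gripper_width: 0.007
```

```bash
python3 - <<'E'
from station import *; from h import *
s=sense(); inpack(s); 
im=capture('side')[:,:,::-1]; crop(im,270,110,120,100,6,'side14.png')
E
```

```text
tcp in pack [ -7.9  83.8 102.8] F pack [-1.2 -0.3 -0.4] rotdev [-0.008 -0.005  0.   ]
```

View pics/side14.png

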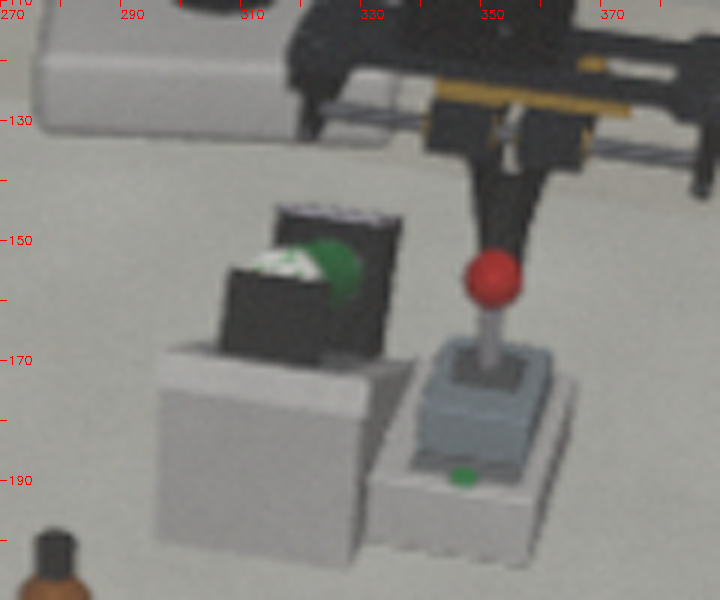

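The lever is moving (ball now at (350,156)), resisted by about 1 N. Continue in small steps to the stop.

carry_out --commands '[-5, 0.3, 0, 0, 0, 0, -4, 0.3, 0, 0, 0, 0, -3, 0, 0, 0, 0, 0]' --grip 0

```text
time_s: 15.88
tcp_pos: [0.472, -0.1774, 0.102]
ee_rot: [[0.086, -0.996, 0.007], [-0.996, -0.086, -0.005], [0.005, -0.007, -1.0]]
wrist_force: [1.5, -13.7, -2.9]
gripper_width: 0.002
```

```bash
python3 - <<'E'
from station import *; from h import *
s=sense(); inpack(s)
E
```

```text
tcp in pack [  5.4  84.6 102. ] F pack [-13.7  -0.3  -2.9] rotdev [-0.007 -0.005  0.001]
```

The stop is reached (13.7 N at the expected x). Back off and retreat upward.

carry_out --commands '[15, 0, 0, 0, 0, 0, 20, 0, -10, 0, 0, 0, 10, 0, -45, 0, 0, 0, 0, 0, -50, 0, 0, 0, 0, 0, -40, 0, 0, 0]' --grip 0

```text
time_s: 16.5
tcp_pos: [0.472, -0.2248, 0.2467]
ee_rot: [[0.082, -0.997, -0.006], [-0.997, -0.082, 0.0], [-0.001, 0.006, -1.0]]
wrist_force: [0.9, 0.1, -0.1]
gripper_width: 0.004
```

carry_out --commands '[50, 0, -15, 0, 0, 0, 50, 0, 0, 0, 0, 0, 50, 0, 0, 0, 0, 0, 0, 0, 0, 0, 0, 0]' --grip 0

```text
time_s: 17.0
tcp_pos: [0.4857, -0.3809, 0.2669]
ee_rot: [[0.082, -0.997, 0.003], [-0.997, -0.083, -0.0], [0.0, -0.003, -1.0]]
wrist_force: [-0.3, 0.6, 0.4]
gripper_width: 0.004
```

```bash
python3 - <<'E'
from station import *; from h import *; from ck import *
s=sense(); show(s); inpack(s)
im=capture('side')[:,:,::-1].copy(); cv2.imwrite('pics/side15f.png',im);crop(im,270,110,120,100,6,'side15.png')
im=capture('scene')[:,:,::-1].copy(); cv2.imwrite('pics/scene15f.png',im); crop(im,140,220,120,105,6,'scene15.png')
hs=cv2.imread('pics/scene15f.png'); hd=cv2.imread('pics/side15f.png')
def ball(im,box):
    x0,y0,x1,y1=box; a=im[y0:y1,x0:x1].astype(int); m=(a[:,:,2]>70)&(a[:,:,2]>2.2*a[:,:,1])&(a[:,:,2]>2.2*a[:,:,0]); v,u=np.nonzero(m); return np.array([u.mean()+x0,v.mean()+y0]),len(u)
for off,name in [(-28.8,'off'),(28.8,'on')]:
    print(name,proj(calibration('scene'),pk(off,85,109.7)),proj(calibration('side'),pk(off,85,109.7)))
bs,n1=ball(hs,(140,210,215,290));bd,n2=ball(hd,(325,130,380,175));print(bs,n1,bd,n2)
X,r=tri(calibration('scene'),bs,calibration('side'),bd); p=packp();print('ball pack',packR().T@(X-[p[0],p[1],0]),r)
E
```

```text
t 17.0 tcp [ 0.4857 -0.3809  0.2669] F [-0.3  0.6  0.4] g 0.4 j [-23.1  19.7   3.4  -0.1 -73.5  27.9]
tcp in pack [-198.6   88.1  266.9] F pack [0.6 0.2 0.4] rotdev [-0.003 -0.    -0.002]
off [[160.07824863 252.28239848]] [[354.51477758 150.77198636]]
on [[180.59886846 236.05368283]] [[350.88881308 160.41335755]]
[174.66666667 232.79166667] 24 [350.84782609 159.7173913 ] 46
ball pack [0.02548272 0.08983054 0.11404719] [ 2.98147512  1.80991145  2.26407411 -1.11276608]
```

View pics/side15.png

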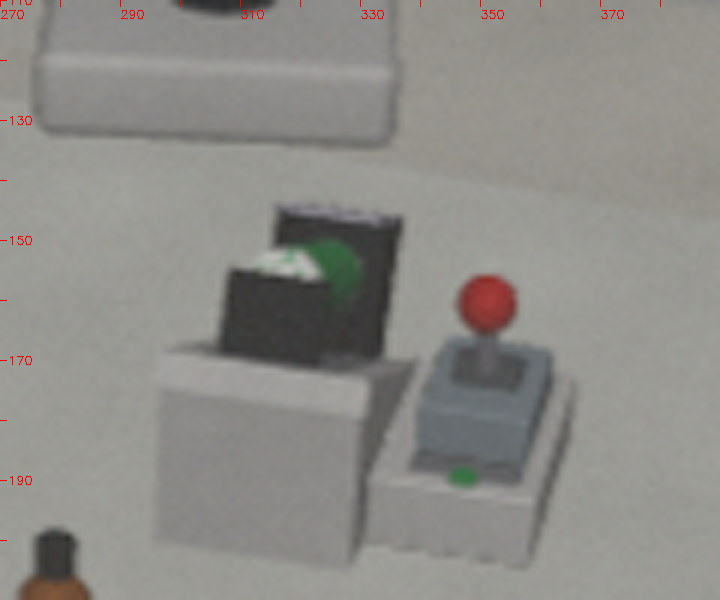

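View pics/scene15f.png

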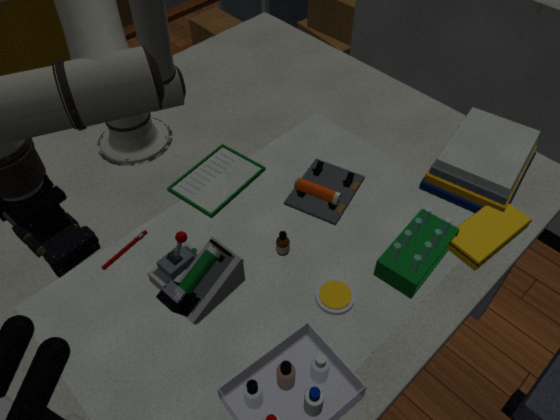

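View pics/scene15.png

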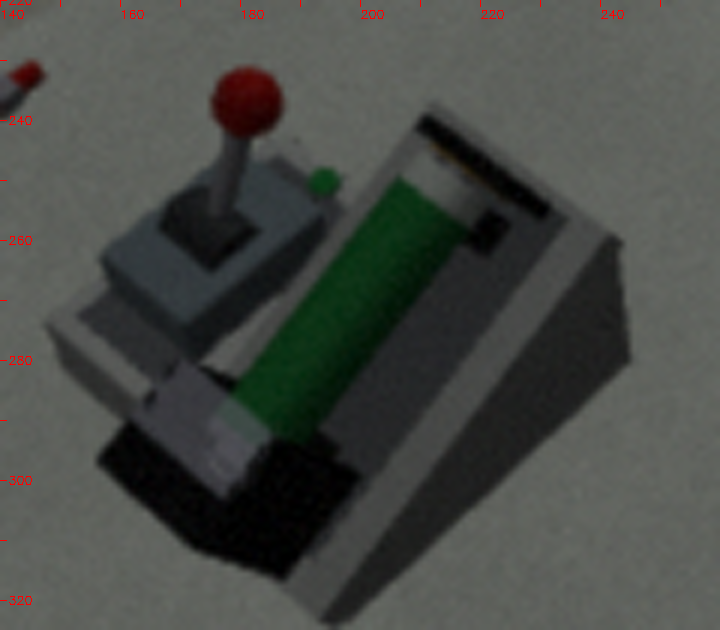

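The ball sits at (180.7,236.6) in the scene view and (350.8,160) in the side view. Both match the predicted "on" positions to within about half a pixel. My colour mask also caught the pen tip, so I ignore its triangulated value. The cell is home, the orange cell, dropper, dish and pen are where they were, and the arm is clear.

```bash
python3 -c "
from station import *
print(finish_job())"
```

```text
the job is handed in; nothing more can be done
None
```

I loaded the green cell into the pack, flipped the switch on, and handed the job in at about 17 s of the 48 s allowed.

- **Loading:** I pushed the flat end under the hood with the cell tilted about 14°. That compressed the spring roughly 11 mm, at about 8 N. I then lowered the button end inside the contact wall until the cell rested on its saddles, and let go, leaving the spring to push it up to the brass contact.
- **Switch:** With the fingers shut, I pushed the red lever over to its stop. The force rose to 13.7 N at the expected position. I then backed off and left the arm clear.

**Last checks:**
- The ball is within about half a pixel of the predicted "on" position in both the scene and side views.
- The cell lies along the cradle with its button end at the contact wall, matching the seated outline in the wrist view.
- The dropper, petri dish, pen and orange cell look unmoved.

**Disagreements:**
- At rest, the cell read about 1.7 mm above the modelled seat, though the force showed it was on the saddles. I took this as calibration offset. The scene-camera outline was also off by a few millimetres.
- One automatic ball measurement was spoiled by the red pen's tip, so I read the ball's position by eye instead.

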